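# Change the vessel on the microscope

### The arm

A 6-joint arm with a two-finger parallel gripper is mounted at the origin on the work surface. World frame = base frame: x ahead of the robot, y to its left, z up, the work surface at z = 0. Lengths are in m, angles in rad, forces in N, time in s.
With the tool pointing down it reaches from about 0.35 to 0.775 m from the base axis. Payload 5.5 kg.
Tool frame: the origin (TCP) lies between the finger pads; the fingertips stand 19 mm ahead of it and the grasp point (between the pads) is the TCP; z points along the fingers, y is the line along which they close (so a half turn about z gives the same grasp; the last joint's range is limited). The gripper opens to 85 mm and grips with 20 to 120 N. Pads are 22 mm wide; open, the fingers measure 114 mm over their backs; the gripper's body (76 mm by 85 mm) begins 54 mm behind the grasp point. The pads swing forward as they close: fully open they stand 13 mm farther back than shut.
Start: joints at [-1.464, 0.313, 0.046, 1.304, 0, 1.431], TCP at [0.14, -0.558, 0.25] pointing down, gripper open.
Joint ranges: [-2.76, 2.76], [-0.86, 1.69], [-1.03, 1.26], [-2.2, 2.34], [-1.47, 1.5], [-3.14, 3.14]. Speed limits (rad/s): [2.57, 2.57, 3.14, 3.14, 3.14, 3.14].

### API

Orientations are given as a unit quaternion [w, x, y, z].
In Python, from workcell import env gives the robot as it stands.
- The arm moves only by the shell command python3 -m pendant 'ROWS' [FORCE]. ROWS is JSON, a list of rows, each an object with "travel": the shift along the tool's x, y, z scaled (see below), a list of three; "rot": the turn, a rotation vector about the tool's x, y, z scaled (see below), a list of three; "fingers": the opening, from -1 (shut) to 1 (fully open). In form: [{"travel": [dx, dy, dz], "rot": [wx, wy, wz], "fingers": fingers}, ...]. A call has 1 to 10 rows; each row is the pose to reach, as a shift and turn from the pose commanded when the call began, along the tool's axes at that moment; what a row does not reach only later rows make up. The controller multiplies each number of a shift by 0.12 m and each number of a turn by 60 degrees. A row lasts 1/10 s, in which the tool goes at most 50 mm and 8.59 degrees, less where a joint would pass 70% of its speed; a pose out of reach is approached as far as the arm can. A call with a number of a shift or a turn outside -1 to 1 is refused whole. A call with a gripper value outside its range is refused whole. The fingers move at their own pace and stop on an object; FORCE is the grip in N (left out, the last holds). Time passes only in rows, so rows that repeat a pose let the fingers close. It gives the time, the measured TCP pose, the force, the opening and the grip force at its end, in the units of the state.
- env.get_state(): the state, without advancing time (a new reading comes with each control period).
- env.read_camera(name): name is "side" or "top"; returns (picture, depth): 384x512x3 uint8, blue, green, red; 384x512 float32, m along the optical axis (not along the pixel's ray), 0 where there is no reading.
- env.camera_model(name): a dict with "fovy" (degrees; the focal length in pixels is half the picture's height over the tangent of half this angle, whatever the lens; pixels are square), "cx", "cy" (the principal point, pixels), "rvec" (rotation vector, rad) and "tvec" (3), from world to camera coordinates, as OpenCV has them. Camera axes: x right, y down, z forward; pixel columns grow to the right and rows downward; lengths in m; the calibration is good to about 2 mm. A picture is of the moment at which its call begins. camera_model takes no time and is no camera call.
- env.hand_in(): hands the job in; it is judged then, once.
Trained networks look in the newest picture that a camera, given by its name, has taken for a name from the list of things; names that differ only in an ending like _2 or _b are one class to them, and where a whole thing is asked for, a point or a joint stands for the part that bears it (a point fixed in the world has none). Each returns a list of dicts, best first, with "conf" (0 to 1); they miss things now and then, are a little off and sometimes report something else, mostly with a low value. They report only what shows in the picture. A call takes as long as a camera call. They do not tell look-alikes from the thing itself.
- env.outline_of(camera, target): "mask" (384x512 bool, what is visible of it) and "xy" ([column, row] in pixels, amid what is visible of it).
The state is a dict: "clock": time; "joint_pos": joint angles; "qvel": joint speeds; "tau": joint torques, N m; "tcp_pos": TCP position; "orientation": TCP orientation; "wrist_force": force on the tool from outside, world axes, zero at the start; "ft_torque": the same for the moment, N m; "finger_gap": finger opening in m; "grip_force": force on a finger pad.
Only numpy, scipy, OpenCV 4.12 (cv2) and the standard library are available. Lean on these libraries where they do the work, as an engineer would, in place of code of your own. Each camera call takes 0.05 s, during which the arm holds its last target. There are 200 camera calls.

### The job

Change over the microscope: take off whichever vessel is on the stage now and put it away in the cradle block made for its shape (flask in the flask cradle, round dish in the dish cradle), seated flat between the stops, then bring the vessel waiting on the warmer and lay it flat on the stage, centred under the condenser to within a centimetre. Keep both vessels roughly level, set them down rather than drop them, do not bump the condenser, and leave the bottle, beaker and tip box where they stand. Let go of both vessels at the end.

Things in the scene. Friction and masses are not known exactly. Their poses are not given: they have to be found in the camera images.
- flask: Clear culture flask lying flat: box 60 (x) x 50 (y) x 25 mm high; on its +x end a neck 20 mm across and a blue cap 24 mm across, ending 64 mm from the origin. Origin: centre of the box's underside. Neck roughly away from the robot (yaw within 0.5 rad). 40 to 85 g. Flask and dish start in either order: one on the stage, the other on the warmer.
- dish: Clear plastic round culture dish with closed lid, 58 mm across (seam line 59), 25 mm high. Origin: centre of the underside; z up. 35 to 70 g.
- scope: White inverted microscope, fixed; origin on the bench below the optical axis. Flat black stage 170 (x) x 190 (y) mm round the axis, top 130 mm up, no rim. On +y a 70 x 70 mm column, near face 130 mm from the axis, 430 mm tall; from it an arm 50 mm wide (underside 382 mm up) reaches over the stage to the condenser. Focus knobs below the stage reach 95 mm to +x and -x. Yaw -0.05 to 0.35.
- condenser: Black condenser hanging over the stage on the optical axis, fixed; origin and axes as the microscope's. Lower end 300 mm above the bench (170 mm above the stage), radius 18 mm there, 22 mm at 315 mm, 34 mm from 325 mm up. No room for an upright gripper over the stage centre; the stage is open towards the robot.
- stage_spot (a point): Centre of the stage on its top surface: the point on the optical axis, straight below the condenser, where the vessel's underside centre goes. Axes as the microscope. A 32 mm glass window marks it.
- warmer: Grey plate warmer with flat aluminium top 160 x 150 mm, body 170 (x) x 160 (y) mm, top 130 mm above the bench, no rim. Fixed. Origin: centre of its underside on the bench. The waiting vessel stands on it.
- flask_cradle: Aluminium block cradle fixed on the bench, 100 (x) x 85 (y) x 50 mm high; on its top four white L-shaped corner stops 8 mm high, 66 mm (x) by 56 mm (y) between them for the flask's box; open in the middle of both ends (30 mm) for the neck, either way round, and of both long sides (48 mm) for fingers. Origin: underside centre.
- flask_cradle_floor (a point): Centre of the flask cradle's floor (the block's top), 50 mm above the bench, where the flask's origin goes; axes as the cradle (flask's length along x).
- dish_cradle: Round aluminium block cradle fixed on the bench, 92 mm across, 50 mm high; on its top six white stops 8 mm high on a 64 mm inner circle, three about its +x side and three about its -x side; open for fingers at +y and -y. Origin: underside centre.
- dish_cradle_floor (a point): Centre of the dish cradle's floor (the block's top), 50 mm above the bench, where the dish's origin goes; axes as the cradle.
- media_bottle: Bystander: clear bottle with blue cap, 56 mm across, 130 mm tall, upright. Origin: underside centre.
- tip_box: Bystander: low closed pipette-tip box, grey with a clear lid, 60 (x) x 115 (y) x 48 mm high. Origin: underside centre.
- beaker: Bystander: glass beaker, 60 mm across, 75 mm tall. Origin: underside centre.
There are look-alikes about, which are no part of the job. What is shaped like the flask_cradle but yellow is not meant. What is shaped like the dish but blue is not meant.

How it is judged:
By the outcome, as a careful person would: the job done as asked, in the order asked, and still so for the second after the job is handed in, with the robot touching nothing.
It also fails if it takes over 72 s, if anything falls off the work surface, if the arm or the gripper's body presses on something with over 40 N, if the wrist force passes 120 N, or if a joint passes its speed limit or range.

## Working session

There is one attempt and no reset: what is moved stays moved. The work goes in short steps, Python scripts to look and compute and a shell command to move; the robot and the scene stay as the last step left them, time stands still between calls to the robot, and variables do not carry over. Pictures are saved under pics/ and viewed, at most 10 in all, crops included, and the job is handed in when it is done.

```bash
mkdir -p pics; ls; cat > h.py <<'E'
import numpy as np, cv2
from workcell import env
def cam(n):
    m=env.camera_model(n); f=192/np.tan(np.radians(m['fovy'])/2)
    R=cv2.Rodrigues(np.array(m['rvec'],float))[0]; return f,m['cx'],m['cy'],R,np.array(m['tvec'],float).ravel()
def pts(n,depth,mask):
    f,cx,cy,R,t=cam(n); v,u=np.nonzero(mask&(depth>0)); d=depth[v,u]
    return (np.c_[(u-cx)/f*d,(v-cy)/f*d,d]-t)@R
def ray_z(n,uv,z):
    f,cx,cy,R,t=cam(n); d=R.T@np.array([(uv[0]-cx)/f,(uv[1]-cy)/f,1]); o=-R.T@t
    return o+d*(z-o[2])/d[2]
def proj(n,p):
    f,cx,cy,R,t=cam(n); c=R@np.array(p)+t; return np.array([f*c[0]/c[2]+cx,f*c[1]/c[2]+cy])
E
python3 - <<'E'
from h import *
for n in ('side','top'):
    im,d=env.read_camera(n); cv2.imwrite(f'pics/{n}0.png',im); np.save(f'{n}0.npy',d)
    print(n,-cam(n)[3].T@cam(n)[4])
    for t in ['flask','dish','scope','condenser','warmer','flask_cradle','dish_cradle','media_bottle','tip_box','beaker']:
        for r in env.outline_of(n,t):
            if r['conf']<.2: continue
            P=pts(n,d,r['mask']); 
            print(t,round(r['conf'],2),np.round(r['xy']),r['mask'].sum(),'med',np.round(np.median(P,0),3) if len(P) else '', 'z95',np.round(np.percentile(P[:,2],95),3) if len(P) else '')
print(env.get_state())
E
```

```text
pics
side [ 0.39027539 -0.82343047  0.61967512]
flask 0.75 [248. 124.] 406 med [0.596 0.242 0.15 ] z95 0.156
dish 0.95 [258. 253.] 964 med [ 0.507 -0.3    0.155] z95 0.156
dish 0.87 [177. 330.] 993 med [ 0.352 -0.326  0.025] z95 0.027
condenser 0.71 [246.  42.] 1238 med [0.582 0.232 0.375] z95 0.465
warmer 0.87 [274. 289.] 9974 med [ 0.529 -0.359  0.12 ] z95 0.131
flask_cradle 0.91 [258. 212.] 1433 med [ 0.564 -0.054  0.049] z95 0.057
dish_cradle 0.7 [300. 197.] 1088 med [ 0.686 -0.004  0.048] z95 0.056
dish_cradle 0.3 [193. 253.] 1347 med [ 0.398 -0.18   0.071] z95 0.129
media_bottle 0.69 [191. 251.] 1448 med [ 0.398 -0.179  0.067] z95 0.129
media_bottle 0.53 [236. 128.] 8601 med [0.568 0.23  0.13 ] z95 0.437
tip_box 0.63 [352. 205.] 1190 med [ 0.796 -0.062  0.046] z95 0.05
top [ 0.46285638 -0.02526385  1.23980854]
flask 0.84 [149. 175.] 578 med [0.59  0.256 0.154] z95 0.158
dish 0.96 [369. 215.] 446 med [ 0.505 -0.284  0.154] z95 0.157
dish 0.93 [365. 273.] 383 med [ 0.35  -0.313  0.024] z95 0.028
scope 0.74 [119. 179.] 12782 med [0.562 0.289 0.131] z95 0.487
condenser 0.71 [107. 1
[... 651 characters left out ...]
'clock': 1.1, 'joint_pos': array([-1.46360010e+00,  3.13217543e-01,  4.60855902e-02,  1.30359434e+00,
       -3.40156636e-06,  1.43121883e+00]), 'qvel': array([ 0.00025723, -0.00067964, -0.00060117,  0.00016001,  0.0009144 ,
       -0.0021929 ]), 'tau': array([-5.23548406e-04, -4.80480516e+01,  2.98817164e+01,  4.26242996e-04,
       -1.78489408e-04,  8.08114834e-06]), 'tcp_pos': array([ 0.14046512, -0.55761494,  0.25030729]), 'orientation': array([ 3.49868945e-05,  9.92397493e-01,  1.23074021e-01, -2.26751574e-06]), 'wrist_force': array([ 1.37498225,  0.46361115, -0.1460234 ]), 'ft_torque': array([-0.00141003, -0.01536995, -0.02890995]), 'grip_force': 0.0, 'finger_gap': 0.08522254770156211}
```

```bash
python3 - <<'E'
import cv2,numpy as np
a=cv2.imread('pics/top0.png')
cv2.imwrite('pics/top0b.png',cv2.resize(a[90:340,60:430],None,fx=2.1,fy=2.1,interpolation=3))
b=cv2.imread('pics/side0.png');cv2.imwrite('pics/side0b.png',cv2.resize(b[0:384,110:420],None,fx=1.55,fy=1.55,interpolation=3))
E
```

```text
(no output)
```

View pics/top0b.png

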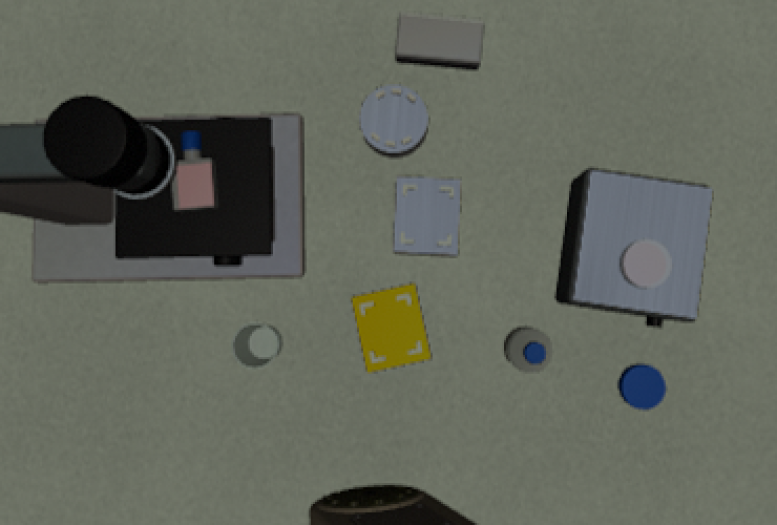

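View pics/side0b.png

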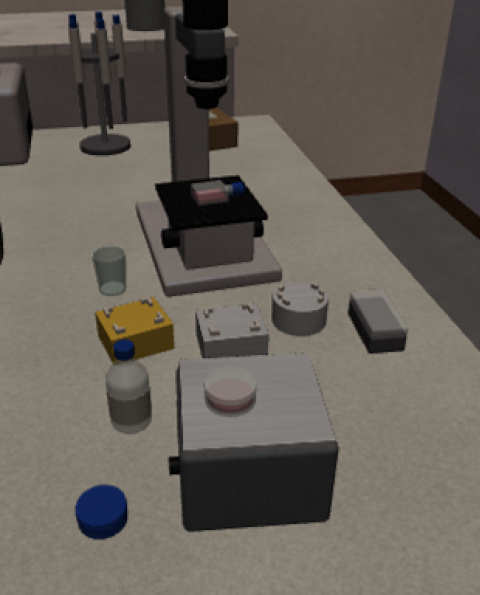

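The candidates (top-image pixels):
- **Flask cradle:** silver at (261,192), yellow at (245,247). The silver one is meant, because the yellow is the look-alike.
- **Dish:** clear/pink on the warmer at (369,215), blue on the bench at (365,273). The clear one is meant.

The flask is on the stage and the dish is on the warmer, so the flask goes to the silver cradle.

```bash
python3 - <<'E'
from h import *
D={};I={}
for n in ('side','top'):
    I[n],D[n]=env.read_camera(n)
def best(n,t,xyz):
    rs=[]
    for r in env.outline_of(n,t):
        P=pts(n,D[n],r['mask'])
        if len(P) and np.linalg.norm(np.median(P,0)[:2]-xyz)<.06: return r['mask'],P
    return None,None
def slab(n,z0,z1,x0,x1,y0,y1):
    P=pts(n,D[n],D[n]>0); k=(P[:,2]>z0)&(P[:,2]<z1)&(P[:,0]>x0)&(P[:,0]<x1)&(P[:,1]>y0)&(P[:,1]<y1); return P[k]
for n in ('side','top'):
    for t,c,zt in [('flask',(.59,.25),.155),('dish',(.506,-.29),.155),('flask_cradle',(.564,-.03),.05)]:
        m,P=best(n,t,c)
        if P is None: print(n,t,'none');continue
        T=P[abs(P[:,2]-zt)<(.0025 if t!='flask_cradle' else .003)]
        r=cv2.minAreaRect(T[:,:2].astype(np.float32)*1000)
        (ex,ey),er=cv2.minEnclosingCircle(T[:,:2].astype(np.float32)*1000)
        print(n,t,len(T),'z',np.round(np.median(T[:,2]),4),'mean',np.round(T.mean(0)[:2],4),'rect',np.round(r[0],1),np.round(r[1],1),round(r[2],1),'circ',round(ex),round(ey),round(er))
        if t=='flask':
            im=I[n].astype(int); blue=m&(im[...,0]>im[...,2]+30); B=pts(n,D[n],blue); print(' cap',len(B),np.round(np.median(B,0),4))
    S=slab(n,.126,.134,.4,.75,.1,.45); r=cv2.minAreaRect(S[:,:2].astype(np.float32)*1000); print(n,'stage',len(S),np.round(r[0],1),np.round(r[1],1),round(r[2],2),np.round(np.percentile(S,[1,99],0),3).tolist())
    for nm,a in (('cond298-318',(.296,.312)),('cond330',(.33,.37))):
        C=slab(n,*a,.45,.72,.12,.33); print(n,nm,len(C),np.round(np.percentile(C[:,:2],[2,50,98],0),3).tolist() if len(C) else '')
    # edges image of stage in top: bird map
    H=np.full((300,300),0,np.uint8)
    P=slab(n,.126,.134,.4,.75,.1,.45)
    np.save(f'stage_{n}.npy',P)
E
```

```text
side flask 166 z 0.1551 mean [0.5906 0.2516] rect [602.7 256. ] [90.5 50. ] 8.4 circ 603 251 46
 cap 43 [0.6416 0.2541 0.1497]
side dish 600 z 0.1552 mean [ 0.5079 -0.2908] rect [ 508.1 -289.1] [58.2 55.3] 75.8 circ 507 -289 30
side flask_cradle 771 z 0.0501 mean [ 0.5655 -0.0307] rect [566.8 -27.6] [89.3 99.3] 88.3 circ 567 -28 63
side stage 1358 [584.5 305.4] [170.4 286.3] 2.86 [[0.502, 0.162, 0.127], [0.671, 0.394, 0.133]]
side cond298-318 57 [[0.568, 0.239], [0.583, 0.245], [0.604, 0.262]]
side cond330 426 [[0.553, 0.224], [0.581, 0.232], [0.617, 0.258]]
top flask 355 z 0.1546 mean [0.5894 0.2561] rect [601.7 257.7] [93.1 48.2] 4.5 circ 601 257 48
 cap 68 [0.6387 0.2613 0.1514]
top dish 315 z 0.1546 mean [ 0.5054 -0.2864] rect [ 506.7 -286.8] [56.2 54.8] 63.1 circ 506 -287 29
top flask_cradle 821 z 0.0496 mean [ 0.5645 -0.0232] rect [565.1 -24.3] [84.6 99.9] 88.8 circ 565 -22 61
top stage 3139 [583.  296.8] [170.1 259.9] 2.86 [[0.5, 0.168, 0.126], [0.669, 0.355, 0.134]]
top cond298-318 0 
top cond330 232 [[0.549, 0.226], [0.571, 0.235], [0.616, 0.274]]
```

```bash
cat > fit.py <<'E'
from h import *
from scipy.optimize import minimize
def box(x0,x1,y0,y1,z0,z1): return np.array([[x,y,z] for x in(x0,x1) for y in(y0,y1) for z in(z0,z1)])
def disc(r,z0,z1,ax='z',c=0,n=40):
    a=np.linspace(0,2*np.pi,n)
    if ax=='z': return np.vstack([np.c_[r*np.cos(a),r*np.sin(a),0*a+z] for z in(z0,z1)])
    return np.vstack([np.c_[0*a+x,r*np.cos(a),c+r*np.sin(a)] for x in(z0,z1)])
M={'flask':[box(-.03,.03,-.025,.025,0,.025),disc(.01,.03,.045,'x',.0125),disc(.012,.045,.064,'x',.0125)],
 'flask_cradle':[box(-.05,.05,-.0425,.0425,0,.05)],'dish':[disc(.029,0,.025)]}
K=4
def render(n,parts,p,z):
    f,cx,cy,R,t=cam(n); c,s=np.cos(p[2]),np.sin(p[2]); A=np.array([[c,-s,0],[s,c,0],[0,0,1]])
    im=np.zeros((384*K,512*K),np.uint8)
    for q in parts:
        w=(q@A.T+[p[0],p[1],z])@R.T+t; uv=np.c_[w[:,0]/w[:,2]*f+cx,w[:,1]/w[:,2]*f+cy]
        cv2.fillConvexPoly(im,cv2.convexHull(((uv+.5)*K).astype(np.int32)),1)
    return im
def fit(t,p0,z,masks):
    big={n:cv2.resize(m.astype(np.uint8),None,fx=K,fy=K,interpolation=0) for n,m in masks.items()}
    def cost(p):
        return sum(1-(lambda r:(r&b).sum()/(r|b).sum())(render(n,M[t],p,z)) for n,b in big.items())
    best=None
    for y in ((-.15,.1,.3) if t!='dish' else (0,)):
        S=np.vstack([[*p0[:2],y]]*4)+np.vstack([[0,0,0],np.diag([.006,.006,.12])])
        r=minimize(cost,S[0],method='Nelder-Mead',options=dict(initial_simplex=S,xatol=1e-4,fatol=1e-4))
        if best is None or r.fun<best.fun: best=r
    return np.round(best.x,4),round(best.fun,3)
def look(t,p0,z):
    ms={}
    for n in('side','top'):
        for r in env.outline_of(n,t):
            if np.hypot(*(np.array(r['xy'])-proj(n,[*p0,z+.02])))<14: ms[n]=r['mask'];break
    out=[fit(t,p0,z,{n:m}) for n,m in ms.items()]+([fit(t,p0,z,ms)] if len(ms)==2 else [])
    for n,o in zip(list(ms)+['both'],out): print(t,n,*o)
E
python3 - <<'E'
from fit import *
look('flask',(.585,.255),.13); look('flask_cradle',(.566,-.026),0); look('dish',(.507,-.288),.13)
for n in('side','top'):
    P=np.load(f'stage_{n}.npy')
    for yaw in(.03,.05,.07):
        c,s=np.cos(yaw),np.sin(yaw); Q=np.c_[P[:,0]*c+P[:,1]*s,-P[:,0]*s+P[:,1]*c]
        xs=[];ys=[]
        for y in np.arange(.15,.3,.01):
            k=abs(Q[:,1]-y-.005)<.005
            if k.sum()>12: xs.append((Q[k,0].min(),Q[k,0].max()))
        for x in np.arange(.53,.67,.01):
            k=abs(Q[:,0]-x)<.005
            if k.sum()>8: ys.append(Q[k,1].min())
        xs=np.array(xs); a,b=np.median(xs,0); e=np.median(ys); m=np.array([(a+b)/2,e+.095])
        print(n,yaw,'x',round(a,4),round(b,4),'sd',np.round(xs.std(0),4),'y',round(e,4),np.round(np.std(ys),4),'ctr',np.round([m[0]*c-m[1]*s,m[0]*s+m[1]*c],4))
E
```

```text
flask side [0.5886 0.2564 0.114 ] 0.128
flask top [0.5862 0.257  0.1009] 0.113
flask both [0.5866 0.2568 0.1148] 0.245
flask_cradle side [ 0.5684 -0.0158 -0.0222] 0.111
flask_cradle top [ 0.5651 -0.0245 -0.0106] 0.056
flask_cradle both [ 0.5661 -0.0239 -0.0186] 0.187
dish side [ 0.5084 -0.2884  0.0591] 0.044
dish top [ 0.5057 -0.2866  0.1091] 0.053
dish both [ 0.5073 -0.2876  0.1291] 0.148
side 0.03 x 0.5102 0.678 sd [0.0008 0.0079] y 0.146 0.0013 ctr [0.5866 0.2587]
side 0.05 x 0.5148 0.6825 sd [0.0008 0.0011] y 0.134 0.0008 ctr [0.5864 0.2586]
side 0.07 x 0.5196 0.6868 sd [0.0016 0.0013] y 0.1224 0.0013 ctr [0.5865 0.2591]
top 0.03 x 0.508 0.6761 sd [0.0011 0.0009] y 0.1509 0.0012 ctr [0.5844 0.2635]
top 0.05 x 0.5135 0.681 sd [0.0007 0.0009] y 0.1386 0.0006 ctr [0.5848 0.2632]
top 0.07 x 0.5176 0.6852 sd [0.0013 0.0239] y 0.1263 0.0009 ctr [0.5845 0.2628]
```

```bash
cat > plan.py <<'E'
from h import *
from scipy.spatial.transform import Rotation as Rn
def tool(a,tilt):
    th=np.radians(tilt); z=np.array([np.cos(a)*np.cos(th),np.sin(a)*np.cos(th),-np.sin(th)]); y=np.array([-np.sin(a),np.cos(a),0]); return Rn.from_matrix(np.c_[np.cross(y,z),y,z])
def now():
    s=env.get_state(); q=s['orientation']; return np.array(s['tcp_pos']),Rn.from_quat([q[1],q[2],q[3],q[0]]),s
def plan(wps,frac=None):
    p,R,s=now(); print('t',s['clock'],'p',np.round(p,4),'q',np.round(s['joint_pos'],2),'gap',round(s['finger_gap'],4),'F',np.round(s['wrist_force'],1))
    for w in wps:
        pt,Rt=np.array(w[0]),(w[1] if isinstance(w[1],Rn) else tool(*w[1]))
        rv=(R.inv()*Rt).as_rotvec()*(w[2] if len(w)>2 else 1)
        tr=np.round(R.inv().apply(pt-p)/.12,3); ro=np.round(np.degrees(rv)/60,3)
        n=max(np.linalg.norm(tr)*.12/.05,np.degrees(np.linalg.norm(rv))/8.59)
        print(tr.tolist(),ro.tolist(),'rows>=',round(n,1), 'BAD' if max(abs(tr).max(),abs(ro).max())>1 else '')
        p=p+R.apply(tr*.12); R=R*Rn.from_rotvec(np.radians(ro*60))
E
python3 - <<'E'
from plan import *
a=.11; T=(a,45); d=np.array([np.cos(a),np.sin(a)])
g=np.array([.587,.257])-.005*d; pre=[*(g-.085*d),.152+.085]
plan([([.22,-.51,.33],T,.33),([.32,-.45,.36],T,.5),([.42,-.36,.36],T),([.49,-.27,.36],T),([.53,-.16,.36],T),([.53,-.05,.36],T),([.52,.05,.32],T),([.5,.14,.26],T),(pre,T),([*g,.152],T)])
E
```

```text
t 1.8 p [ 0.1405 -0.5576  0.2503] q [-1.46  0.31  0.05  1.3  -0.    1.43] gap 0.0851 F [-0.5 -0.5  0.1]
[0.74, -0.223, -0.664] [-0.364, -0.025, -0.878] rows>= 6.6 
[0.739, 0.649, -0.197] [-0.369, -0.025, -0.891] rows>= 6.7 
[0.219, 1.065, 0.274] [-0.369, -0.025, -0.89] rows>= 6.7 BAD
[-0.468, 0.681, 0.469] [0.0, -0.0, -0.0] rows>= 2.3 
[-0.305, 0.875, 0.305] [0.0, -0.0, -0.0] rows>= 2.3 
[-0.071, 0.911, 0.072] [0.0, -0.0, -0.0] rows>= 2.2 
[0.229, 0.837, 0.242] [0.0, -0.0, -0.0] rows>= 2.2 
[0.413, 0.764, 0.295] [0.0, -0.0, -0.0] rows>= 2.2 
[0.081, 0.889, 0.19] [0.0, -0.0, -0.0] rows>= 2.2 
[-0.0, -0.0, 1.002] [0.0, -0.0, -0.0] rows>= 2.4 BAD
```

```bash
R='python3 -m pendant'
python3 -m pendant '[{"travel":[0.74,-0.22,-0.66],"rot":[-0.36,-0.025,-0.88],"fingers":1},{"travel":[0.74,-0.22,-0.66],"rot":[-0.36,-0.025,-0.88],"fingers":1},{"travel":[0.74,-0.22,-0.66],"rot":[-0.36,-0.025,-0.88],"fingers":1},{"travel":[0.74,-0.22,-0.66],"rot":[-0.36,-0.025,-0.88],"fingers":1},{"travel":[0.74,-0.22,-0.66],"rot":[-0.36,-0.025,-0.88],"fingers":1},{"travel":[0.74,-0.22,-0.66],"rot":[-0.36,-0.025,-0.88],"fingers":1},{"travel":[0.74,-0.22,-0.66],"rot":[-0.36,-0.025,-0.88],"fingers":1},{"travel":[0.74,-0.22,-0.66],"rot":[-0.36,-0.025,-0.88],"fingers":1}]'
python3 -m pendant '[{"travel":[0.74,0.65,-0.2],"rot":[-0.37,-0.025,-0.89],"fingers":1},{"travel":[0.74,0.65,-0.2],"rot":[-0.37,-0.025,-0.89],"fingers":1},{"travel":[0.74,0.65,-0.2],"rot":[-0.37,-0.025,-0.89],"fingers":1},{"travel":[0.74,0.65,-0.2],"rot":[-0.37,-0.025,-0.89],"fingers":1},{"travel":[0.74,0.65,-0.2],"rot":[-0.37,-0.025,-0.89],"fingers":1},{"travel":[0.74,0.65,-0.2],"rot":[-0.37,-0.025,-0.89],"fingers":1},{"travel":[0.74,0.65,-0.2],"rot":[-0.37,-0.025,-0.89],"fingers":1},{"travel":[0.74,0.65,-0.2],"rot":[-0.37,-0.025,-0.89],"fingers":1}]'
python3 - <<'E'
from plan import *
a=.11; T=(a,45); d=np.array([np.cos(a),np.sin(a)])
g=np.array([.587,.257])-.005*d; pre=[*(g-.08*d),.152+.08]
plan([([.40,-.375,.36],T),([.48,-.27,.36],T),([.53,-.16,.36],T),([.53,-.05,.36],T),([.52,.05,.32],T),([.5,.14,.26],T),(pre,T),([*g,.152],T)])
E
```

```text
clock: 2.6
tcp_pos: [0.2195, -0.5095, 0.3296]
orientation: [0.181, 0.818, 0.546, 0.01]
wrist_force: [0.2, -0.2, 0.3]
finger_gap: 0.0853
grip_force: 0.0
clock: 3.4
tcp_pos: [0.3194, -0.4506, 0.359]
orientation: [0.321, 0.44, 0.839, 0.02]
wrist_force: [-0.0, -0.7, -0.9]
finger_gap: 0.0852
grip_force: 0.0
t 3.4 p [ 0.3194 -0.4506  0.359 ] q [-1.36 -0.12 -0.35  0.92  0.51 -0.28] gap 0.0852 F [-0.  -0.7 -0.9]
[0.194, 0.875, 0.209] [-0.367, -0.029, -0.895] rows>= 6.8 
[-0.536, 0.797, 0.537] [0.0, 0.0, -0.0] rows>= 2.6 
[-0.364, 0.865, 0.364] [0.0, 0.0, -0.0] rows>= 2.4 
[-0.07, 0.911, 0.072] [0.0, 0.0, -0.0] rows>= 2.2 
[0.229, 0.838, 0.242] [0.0, 0.0, -0.0] rows>= 2.2 
[0.413, 0.763, 0.295] [0.0, 0.0, -0.0] rows>= 2.2 
[0.081, 0.89, 0.25] [0.0, 0.0, -0.0] rows>= 2.2 
[0.0, -0.001, 0.942] [0.0, 0.0, -0.0] rows>= 2.3
```

```bash
python3 - <<'E'
from plan import *
a=.11; T=(a,45); d=np.array([np.cos(a),np.sin(a)])
g=np.array([.587,.257])-.005*d; pre=[*(g-.08*d),.152+.08]
plan([([.40,-.375,.36],T,.33),([.48,-.27,.36],T,.5),([.53,-.16,.36],T),([.53,-.05,.36],T),([.52,.05,.32],T),([.5,.14,.26],T),(pre,T),([*g,.152],T)])
E
```

```text
t 3.4 p [ 0.3194 -0.4506  0.359 ] q [-1.36 -0.12 -0.35  0.92  0.51 -0.28] gap 0.0852 F [-0.  -0.7 -0.9]
[0.194, 0.875, 0.209] [-0.121, -0.01, -0.295] rows>= 2.2 
[0.063, 1.061, 0.283] [-0.123, -0.009, -0.3] rows>= 2.6 BAD
[-0.075, 0.975, 0.242] [-0.123, -0.01, -0.3] rows>= 2.4 
[-0.071, 0.911, 0.072] [0.0, 0.0, -0.0] rows>= 2.2 
[0.23, 0.837, 0.242] [0.0, 0.0, -0.0] rows>= 2.2 
[0.412, 0.764, 0.295] [0.0, 0.0, -0.0] rows>= 2.2 
[0.081, 0.889, 0.249] [0.0, 0.0, -0.0] rows>= 2.2 
[0.001, -0.0, 0.943] [0.0, 0.0, -0.0] rows>= 2.3
```

Second leg uses y = 1.0, with the rest made up later. I'll move as far as (.53,-.05) and check.

```bash
python3 -m pendant '[{"travel":[0.19,0.875,0.21],"rot":[-0.12,-0.01,-0.295],"fingers":1},{"travel":[0.19,0.875,0.21],"rot":[-0.12,-0.01,-0.295],"fingers":1},{"travel":[0.19,0.875,0.21],"rot":[-0.12,-0.01,-0.295],"fingers":1},{"travel":[0.19,0.875,0.21],"rot":[-0.12,-0.01,-0.295],"fingers":1}]'
python3 -m pendant '[{"travel":[0.06,1,0.28],"rot":[-0.12,-0.01,-0.3],"fingers":1},{"travel":[0.06,1,0.28],"rot":[-0.12,-0.01,-0.3],"fingers":1},{"travel":[0.06,1,0.28],"rot":[-0.12,-0.01,-0.3],"fingers":1},{"travel":[0.06,1,0.28],"rot":[-0.12,-0.01,-0.3],"fingers":1}]'
python3 -m pendant '[{"travel":[-0.07,1,0.24],"rot":[-0.12,-0.01,-0.3],"fingers":1},{"travel":[-0.07,1,0.24],"rot":[-0.12,-0.01,-0.3],"fingers":1},{"travel":[-0.07,1,0.24],"rot":[-0.12,-0.01,-0.3],"fingers":1},{"travel":[-0.07,1,0.24],"rot":[-0.12,-0.01,-0.3],"fingers":1}]'
python3 -m pendant '[{"travel":[-0.07,0.93,0.07],"rot":[0,0,0],"fingers":1},{"travel":[-0.07,0.93,0.07],"rot":[0,0,0],"fingers":1},{"travel":[-0.07,0.93,0.07],"rot":[0,0,0],"fingers":1},{"travel":[-0.07,0.93,0.07],"rot":[0,0,0],"fingers":1}]'
python3 - <<'E'
from plan import *
a=.11; T=(a,45); d=np.array([np.cos(a),np.sin(a)])
g=np.array([.587,.257])-.005*d; pre=[*(g-.08*d),.152+.08]
plan([([.52,.05,.32],T),([.5,.14,.26],T),(pre,T),([*g,.152],T)])
E
```

```text
clock: 3.8
tcp_pos: [0.4016, -0.3735, 0.3608]
orientation: [0.351, 0.283, 0.892, 0.02]
wrist_force: [0.6, -0.4, 0.7]
finger_gap: 0.0855
grip_force: 0.0
clock: 4.2
tcp_pos: [0.4775, -0.2745, 0.3591]
orientation: [0.372, 0.118, 0.921, 0.019]
wrist_force: [0.4, -0.5, -0.4]
finger_gap: 0.0854
grip_force: 0.0
clock: 4.6
tcp_pos: [0.5271, -0.1618, 0.3588]
orientation: [0.381, -0.051, 0.923, 0.017]
wrist_force: [-0.2, -0.5, -0.4]
finger_gap: 0.0858
grip_force: 0.0
clock: 5.0
tcp_pos: [0.5263, -0.0499, 0.3581]
orientation: [0.382, -0.051, 0.923, 0.017]
wrist_force: [-0.8, -0.6, 0.4]
finger_gap: 0.0853
grip_force: 0.0
t 5.0 p [ 0.5263 -0.0499  0.3581] q [-0.45 -0.34 -0.62  0.59  0.38 -0.42] gap 0.0853 F [-0.8 -0.6  0.4]
[0.194, 0.835, 0.247] [-0.007, -0.001, 0.003] rows>= 2.1 
[0.412, 0.764, 0.295] [0.0, -0.0, 0.0] rows>= 2.2 
[0.08, 0.89, 0.249] [0.0, -0.0, 0.0] rows>= 2.2 
[0.0, -0.0, 0.943] [0.0, -0.0, 0.0] rows>= 2.3
```

```bash
python3 -m pendant '[{"travel":[0.194,0.835,0.247],"rot":[-0.007,0,0.003],"fingers":1},{"travel":[0.194,0.835,0.247],"rot":[-0.007,0,0.003],"fingers":1},{"travel":[0.194,0.835,0.247],"rot":[-0.007,0,0.003],"fingers":1},{"travel":[0.194,0.835,0.247],"rot":[-0.007,0,0.003],"fingers":1}]'
python3 -m pendant '[{"travel":[0.412,0.764,0.295],"rot":[0,0,0],"fingers":1},{"travel":[0.412,0.764,0.295],"rot":[0,0,0],"fingers":1},{"travel":[0.412,0.764,0.295],"rot":[0,0,0],"fingers":1},{"travel":[0.412,0.764,0.295],"rot":[0,0,0],"fingers":1}]' >/dev/null
python3 -m pendant '[{"travel":[0.08,0.89,0.249],"rot":[0,0,0],"fingers":1},{"travel":[0.08,0.89,0.249],"rot":[0,0,0],"fingers":1},{"travel":[0.08,0.89,0.249],"rot":[0,0,0],"fingers":1},{"travel":[0.08,0.89,0.249],"rot":[0,0,0],"fingers":1},{"travel":[0.08,0.89,0.249],"rot":[0,0,0],"fingers":1}]'
python3 - <<'E'
from plan import *
a=.11; T=(a,45); d=np.array([np.cos(a),np.sin(a)])
g=np.array([.587,.257])-.005*d
plan([([*g,.152],T)])
im,_=env.read_camera('side'); cv2.imwrite('pics/pre.png',cv2.resize(im[0:230,130:380],None,fx=2.6,fy=2.6,interpolation=3))
E
```

```text
clock: 5.4
tcp_pos: [0.5201, 0.0494, 0.3186]
orientation: [0.381, -0.051, 0.923, 0.021]
wrist_force: [-0.2, -1.0, 0.9]
finger_gap: 0.0851
grip_force: 0.0
clock: 6.3
tcp_pos: [0.5041, 0.2457, 0.2327]
orientation: [0.382, -0.05, 0.923, 0.021]
wrist_force: [-0.8, -0.3, 0.3]
finger_gap: 0.0852
grip_force: 0.0
t 6.3 p [0.5041 0.2457 0.2327] q [ 0.42 -0.16 -0.83  0.14 -0.22  0.22] gap 0.0852 F [-0.8 -0.3  0.3]
[0.012, 0.019, 0.939] [-0.001, -0.0, -0.001] rows>= 2.3
```

View pics/pre.png

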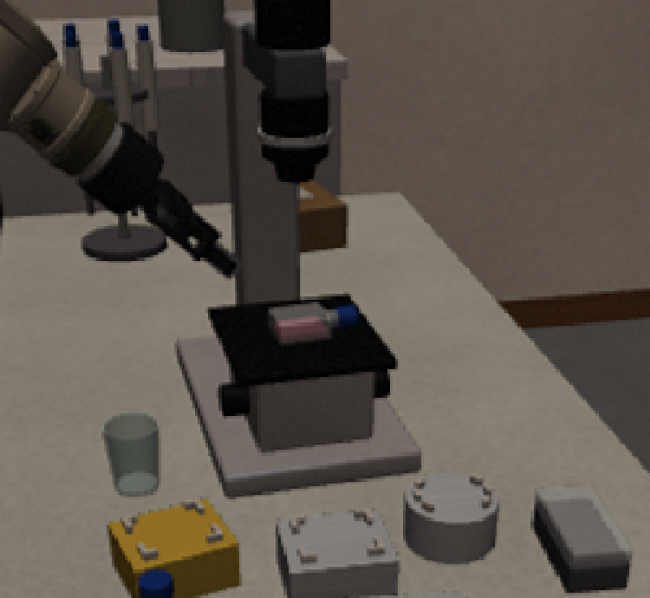

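The gripper (crop 200,240) is tilted at 45° behind the flask (crop 305,325), clear of the condenser (crop 293,160). I'll approach and grip.

```bash
python3 -m pendant '[{"travel":[0.01,0.019,0.3],"rot":[0,0,0],"fingers":1},{"travel":[0.012,0.019,0.6],"rot":[0,0,0],"fingers":1},{"travel":[0.012,0.019,0.8],"rot":[0,0,0],"fingers":1},{"travel":[0.012,0.019,0.94],"rot":[0,0,0],"fingers":1},{"travel":[0.012,0.019,0.94],"rot":[0,0,0],"fingers":1},{"travel":[0.012,0.019,0.94],"rot":[0,0,0],"fingers":1}]' 35
python3 -m pendant '[{"travel":[0,0,0],"rot":[0,0,0],"fingers":-1},{"travel":[0,0,0],"rot":[0,0,0],"fingers":-1},{"travel":[0,0,0],"rot":[0,0,0],"fingers":-1},{"travel":[0,0,0],"rot":[0,0,0],"fingers":-1},{"travel":[0,0,0],"rot":[0,0,0],"fingers":-1},{"travel":[0,0,0],"rot":[0,0,0],"fingers":-1},{"travel":[0,0,0],"rot":[0,0,0],"fingers":-1},{"travel":[0,0,0],"rot":[0,0,0],"fingers":-1}]' 35
```

```text
clock: 6.95
tcp_pos: [0.5808, 0.2564, 0.1511]
orientation: [0.381, -0.05, 0.923, 0.021]
wrist_force: [-0.0, -0.2, -0.0]
finger_gap: 0.0855
grip_force: 0.0
clock: 7.75
tcp_pos: [0.5809, 0.2585, 0.1521]
orientation: [0.383, -0.051, 0.922, 0.021]
wrist_force: [-3.9, -1.5, 6.7]
finger_gap: 0.0492
grip_force: 38.1
```

```bash
python3 - <<'E'
from plan import *
p,R,s=now(); print(R.as_matrix().round(3).tolist())
T=tool(.11,45);C=tool(-.017,45)
plan([(p+[0,0,.04],R),([.55,.20,.22],R),([.54,.10,.22],C,.5),([.555,-.01,.2],C),([.562,-.0245,.13],C)])
E
```

```text
[[-0.702, -0.111, 0.704], [-0.078, 0.994, 0.079], [-0.708, 0.0, -0.706]]
t 7.75 p [0.5809 0.2585 0.1521] q [ 0.37  0.11 -0.82 -0.13 -0.19  0.19] gap 0.0492 F [-3.9 -1.5  6.7]
[-0.236, 0.0, -0.235] [0.0, 0.0, 0.0] rows>= 0.8 
[0.054, -0.456, -0.384] [0.0, 0.0, 0.0] rows>= 1.4 
[0.124, -0.819, -0.124] [0.043, 0.001, 0.043] rows>= 2.0 
[0.06, -0.921, 0.175] [0.044, 0.0, 0.043] rows>= 2.3 
[0.37, -0.12, 0.455] [-0.0, 0.0, 0.0] rows>= 1.4
```

```bash
python3 -m pendant '[{"travel":[-0.06,0,-0.06],"rot":[0,0,0],"fingers":-1},{"travel":[-0.12,0,-0.12],"rot":[0,0,0],"fingers":-1},{"travel":[-0.18,0,-0.18],"rot":[0,0,0],"fingers":-1},{"travel":[-0.236,0,-0.235],"rot":[0,0,0],"fingers":-1},{"travel":[-0.236,0,-0.235],"rot":[0,0,0],"fingers":-1},{"travel":[-0.236,0,-0.235],"rot":[0,0,0],"fingers":-1}]'
python3 -m pendant '[{"travel":[0.02,-0.16,-0.13],"rot":[0,0,0],"fingers":-1},{"travel":[0.04,-0.32,-0.27],"rot":[0,0,0],"fingers":-1},{"travel":[0.054,-0.456,-0.384],"rot":[0,0,0],"fingers":-1},{"travel":[0.054,-0.456,-0.384],"rot":[0,0,0],"fingers":-1}]'
python3 -m pendant '[{"travel":[0.03,-0.2,-0.03],"rot":[0.01,0,0.01],"fingers":-1},{"travel":[0.06,-0.4,-0.06],"rot":[0.02,0,0.02],"fingers":-1},{"travel":[0.09,-0.6,-0.09],"rot":[0.03,0,0.03],"fingers":-1},{"travel":[0.124,-0.819,-0.124],"rot":[0.043,0,0.043],"fingers":-1},{"travel":[0.124,-0.819,-0.124],"rot":[0.043,0,0.043],"fingers":-1}]'
python3 -m pendant '[{"travel":[0.015,-0.23,0.04],"rot":[0.01,0,0.01],"fingers":-1},{"travel":[0.03,-0.46,0.09],"rot":[0.02,0,0.02],"fingers":-1},{"travel":[0.045,-0.7,0.13],"rot":[0.03,0,0.03],"fingers":-1},{"travel":[0.06,-0.921,0.175],"rot":[0.044,0,0.043],"fingers":-1},{"travel":[0.06,-0.921,0.175],"rot":[0.044,0,0.043],"fingers":-1}]'
python3 -m pendant '[{"travel":[0.18,-0.06,0.22],"rot":[0,0,0],"fingers":-1},{"travel":[0.37,-0.12,0.455],"rot":[0,0,0],"fingers":-1},{"travel":[0.37,-0.12,0.455],"rot":[0,0,0],"fingers":-1},{"travel":[0.37,-0.12,0.455],"rot":[0,0,0],"fingers":-1},{"travel":[0.37,-0.12,0.455],"rot":[0,0,0],"fingers":-1}]'
python3 - <<'E'
from fit import *
from plan import plan
plan([])
for n in('side','top'):
    im,d=env.read_camera(n); cv2.imwrite(f'pics/c_{n}.png',im)
    for r in env.outline_of(n,'flask'):
        P=pts(n,d,r['mask']); print(n,round(r['conf'],2),np.round(r['xy']),np.round(np.median(P,0),3))
a=cv2.imread('pics/c_side.png')[150:270,190:340];b=cv2.imread('pics/c_top.png')[140:230,205:320]
a=cv2.resize(a,(700,None) if 0 else (600,480)*1);b=cv2.resize(b,(600,470))
cv2.imwrite('pics/c1.png',cv2.resize(np.hstack([a,cv2.resize(b,(600,480))]),(800,320)))
E
```

```text
clock: 8.35
tcp_pos: [0.5803, 0.2583, 0.1905]
orientation: [0.381, -0.051, 0.923, 0.021]
wrist_force: [-0.3, -0.6, -1.0]
finger_gap: 0.0492
grip_force: 37.2
clock: 8.75
tcp_pos: [0.5487, 0.1982, 0.2185]
orientation: [0.381, -0.051, 0.923, 0.021]
wrist_force: [0.1, -0.0, -0.6]
finger_gap: 0.0491
grip_force: 37.3
clock: 9.25
tcp_pos: [0.5392, 0.0979, 0.2175]
orientation: [0.381, -0.02, 0.924, 0.008]
wrist_force: [0.4, -0.6, -0.9]
finger_gap: 0.0495
grip_force: 37.2
clock: 9.75
tcp_pos: [0.5551, -0.012, 0.1976]
orientation: [0.381, 0.009, 0.924, -0.004]
wrist_force: [-0.2, 0.4, -0.4]
finger_gap: 0.0494
grip_force: 37.2
clock: 10.25
tcp_pos: [0.5627, -0.0241, 0.1306]
orientation: [0.381, 0.007, 0.924, -0.003]
wrist_force: [0.5, -0.2, -0.1]
finger_gap: 0.0493
grip_force: 37.2
t 10.25 p [ 0.5627 -0.0241  0.1306] q [-0.28 -0.   -1.03 -0.22  0.18 -0.19] gap 0.0493 F [ 0.5 -0.2 -0.1]
side 0.93 [272. 177.] [ 0.593 -0.035  0.131]
side 0.21 [256. 212.] [ 0.563 -0.055  0.049]
top 0.81 [260. 183.] [ 0.577 -0.025  0.133]
```

View pics/c1.png

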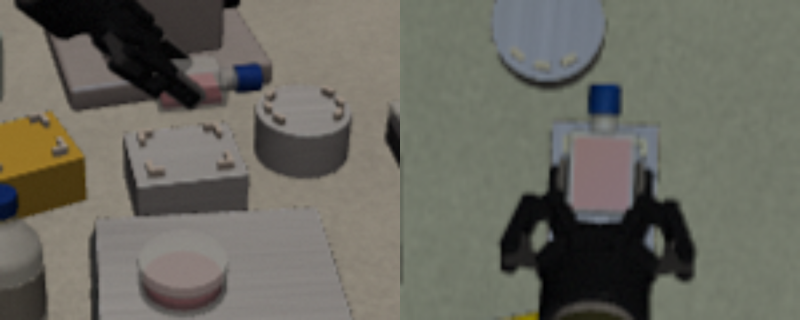

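The flask is gripped level with its neck along +x, about 6 cm above the silver cradle (right pane). Joint 3 sits at its limit here, so I need to know how far down the arm can go at this tilt.

```bash
cat > kin.py <<'E'
from plan import *
from scipy.optimize import least_squares
def q2m(q): return Rn.from_quat([q[1],q[2],q[3],q[0]]).as_matrix()
s=env.get_state()
S=[([-1.4636,.3132,.0461,1.3036,0],[.1405,-.5576,.2503],[0,.9924,.1231,0]),
([-.45,-.34,-.62,.59,.38],[.5263,-.0499,.3581],[.382,-.051,.923,.017]),
([.42,-.16,-.83,.14,-.22],[.5041,.2457,.2327],[.382,-.05,.923,.021]),
([.37,.11,-.82,-.13,-.19],[.5809,.2585,.1521],[.383,-.051,.922,.021]),
([-1.36,-.12,-.35,.92,.51],[.3194,-.4506,.359],[.321,.44,.839,.02]),
(s['joint_pos'][:5],s['tcp_pos'],s['orientation'])]
def res(k):
    h,a,b,c,r0,e,ph=k;o=[]
    for q,p,R in S:
        w=np.array(p)-c*q2m(R)[:,2]; c1,s1=np.cos(q[0]),np.sin(q[0])
        r=c1*w[0]+s1*w[1]; l=-s1*w[0]+c1*w[1]
        o+=[r-(r0+a*np.sin(q[1])+b*np.cos(q[1]-q[2]+ph)),w[2]-(h+a*np.cos(q[1])-b*np.sin(q[1]-q[2]+ph)),l-e]
    return np.array(o)
K=least_squares(res,[.3,.3,.3,.2,0,.08,0]).x
def ik(p,a,t,k=None):
    h,A,b,c,r0,e,ph=K; z=tool(a,t).as_matrix()[:,2]; w=np.array(p)-c*z
    q1=np.arctan2(w[1],w[0])-np.arcsin(e/np.hypot(*w[:2])); r=np.sqrt(w[0]**2+w[1]**2-e*e)-r0; v=w[2]-h; D=np.hypot(r,v)
    def f(x): q2,q3=x; return [A*np.sin(q2)+b*np.cos(q2-q3+ph)-r,A*np.cos(q2)-b*np.sin(q2-q3+ph)-v]
    so=least_squares(f,[0,-.8]); return np.round([q1,*so.x],2),round(so.cost,6)
E
python3 - <<'E'
from kin import *
print(K.round(3),abs(res(K)).max(),s['joint_pos'][2])
for t in(45,50,60,70,90):
  for z in (.13,.072): print(t,z,ik([.561,-.0245,z],-.017,t), 'stage',ik([.58,.26,.152],.05,t))
E
```

```text
[ 0.178  0.397  0.35   0.295  0.1    0.079 -0.285] 0.016530029970281412 -1.0263071617134918
45 0.13 (array([-0.28, -0.03, -1.06]), np.float64(0.0)) stage (array([ 0.41,  0.15, -0.77]), np.float64(0.0))
45 0.072 (array([-0.28,  0.13, -1.14]), np.float64(0.0)) stage (array([ 0.41,  0.15, -0.77]), np.float64(0.0))
50 0.13 (array([-0.27, -0.02, -0.98]), np.float64(0.0)) stage (array([ 0.4 ,  0.16, -0.7 ]), np.float64(0.0))
50 0.072 (array([-0.27,  0.12, -1.07]), np.float64(0.0)) stage (array([ 0.4 ,  0.16, -0.7 ]), np.float64(0.0))
60 0.13 (array([-0.24,  0.03, -0.82]), np.float64(0.0)) stage (array([ 0.37,  0.21, -0.54]), np.float64(0.0))
60 0.072 (array([-0.24,  0.14, -0.91]), np.float64(0.0)) stage (array([ 0.37,  0.21, -0.54]), np.float64(0.0))
70 0.13 (array([-0.22,  0.12, -0.66]), np.float64(0.0)) stage (array([ 0.34,  0.29, -0.38]), np.float64(0.0))
70 0.072 (array([-0.22,  0.2 , -0.75]), np.float64(0.0)) stage (array([ 0.34,  0.29, -0.38]), np.float64(0.0))
90 0.13 (array([-0.18,  0.34, -0.32]), np.float64(0.0)) stage (array([ 0.3 ,  0.5 , -0.01]), np.float64(0.0))
90 0.072 (array([-0.18,  0.4 , -0.42]), np.float64(0.0)) stage (array([ 0.3 ,  0.5 , -0.01]), np.float64(0.0))
```

At a 45° tilt, joint 3 can't get the flask down into the cradle. I'll set the flask on the open front/right corner of the stage, regrip it at 65° and carry on.

```bash
python3 - <<'E'
from plan import *
C=tool(-.017,45)
plan([([.552,-.02,.215],C),([.552,.09,.215],C),([.558,.195,.2],C),([.565,.205,.162],C),([.565,.205,.1525],C)])
E
```

```text
t 10.45 p [ 0.563  -0.0246  0.1314] q [-0.28 -0.01 -1.03 -0.22  0.18 -0.19] gap 0.0492 F [ 0.6  0.5 -0.4]
[-0.427, 0.036, -0.558] [-0.0, -0.001, 0.002] rows>= 1.7 
[0.012, 0.916, -0.012] [-0.0, 0.0, -0.0] rows>= 2.2 
[0.064, 0.876, 0.113] [-0.0, 0.0, -0.0] rows>= 2.1 
[0.183, 0.085, 0.264] [-0.0, 0.0, -0.0] rows>= 0.8 
[0.056, -0.0, 0.056] [-0.0, 0.0, -0.0] rows>= 0.2
```

```bash
python3 -m pendant '[{"travel":[-0.2,0.02,-0.27],"rot":[0,0,0],"fingers":-1},{"travel":[-0.427,0.036,-0.558],"rot":[0,0,0],"fingers":-1},{"travel":[-0.427,0.036,-0.558],"rot":[0,0,0],"fingers":-1},{"travel":[-0.427,0.036,-0.558],"rot":[0,0,0],"fingers":-1}]' >/dev/null
python3 -m pendant '[{"travel":[0,0.25,0],"rot":[0,0,0],"fingers":-1},{"travel":[0,0.5,0],"rot":[0,0,0],"fingers":-1},{"travel":[0.01,0.75,-0.01],"rot":[0,0,0],"fingers":-1},{"travel":[0.012,0.916,-0.012],"rot":[0,0,0],"fingers":-1},{"travel":[0.012,0.916,-0.012],"rot":[0,0,0],"fingers":-1}]' >/dev/null
python3 -m pendant '[{"travel":[0.016,0.25,0.03],"rot":[0,0,0],"fingers":-1},{"travel":[0.03,0.5,0.06],"rot":[0,0,0],"fingers":-1},{"travel":[0.05,0.75,0.09],"rot":[0,0,0],"fingers":-1},{"travel":[0.064,0.876,0.113],"rot":[0,0,0],"fingers":-1},{"travel":[0.064,0.876,0.113],"rot":[0,0,0],"fingers":-1}]' >/dev/null
python3 -m pendant '[{"travel":[0.06,0.03,0.09],"rot":[0,0,0],"fingers":-1},{"travel":[0.12,0.06,0.18],"rot":[0,0,0],"fingers":-1},{"travel":[0.183,0.085,0.264],"rot":[0,0,0],"fingers":-1},{"travel":[0.183,0.085,0.264],"rot":[0,0,0],"fingers":-1},{"travel":[0.183,0.085,0.264],"rot":[0,0,0],"fingers":-1}]'
python3 - <<'E'
from plan import *
C=tool(-.017,45)
plan([([.565,.205,.1520],C)])
E
```

```text
clock: 12.35
tcp_pos: [0.5643, 0.2033, 0.1595]
orientation: [0.38, 0.008, 0.925, -0.004]
wrist_force: [0.7, -0.2, 0.5]
finger_gap: 0.0494
grip_force: 37.2
t 12.35 p [0.5643 0.2033 0.1595] q [ 0.32  0.04 -0.87 -0.09 -0.24  0.25] gap 0.0494 F [ 0.7 -0.2  0.5]
[0.04, 0.014, 0.048] [-0.002, -0.005, 0.0] rows>= 0.2
```

```bash
python3 -m pendant '[{"travel":[0.012,0,0.012],"rot":[0,0,0],"fingers":-1},{"travel":[0.024,0,0.024],"rot":[0,0,0],"fingers":-1},{"travel":[0.034,0,0.034],"rot":[0,0,0],"fingers":-1},{"travel":[0.042,0,0.042],"rot":[0,0,0],"fingers":-1},{"travel":[0.042,0,0.042],"rot":[0,0,0],"fingers":-1}]'
python3 - <<'E'
from plan import *
plan([])
E
```

```text
clock: 12.85
tcp_pos: [0.5644, 0.2046, 0.1529]
orientation: [0.381, 0.008, 0.925, -0.004]
wrist_force: [0.5, 0.8, -1.2]
finger_gap: 0.0496
grip_force: 37.2
t 12.85 p [0.5644 0.2046 0.1529] q [ 0.33  0.06 -0.88 -0.11 -0.24  0.25] gap 0.0496 F [ 0.5  0.8 -1.2]
```

```bash
python3 -m pendant '[{"travel":[0.006,0,0.006],"rot":[0,0,0],"fingers":-1},{"travel":[0.006,0,0.006],"rot":[0,0,0],"fingers":-1},{"travel":[0.006,0,0.006],"rot":[0,0,0],"fingers":-1}]' | grep -E 'pos|force'
python3 -m pendant '[{"travel":[0.006,0,0.006],"rot":[0,0,0],"fingers":-1},{"travel":[0.006,0,0.006],"rot":[0,0,0],"fingers":-1},{"travel":[0.006,0,0.006],"rot":[0,0,0],"fingers":-1}]'| grep -E 'pos|force'
```

```text
tcp_pos: [0.5647, 0.2047, 0.1522]
wrist_force: [0.2, 0.1, 0.5]
grip_force: 37.3
tcp_pos: [0.5653, 0.2048, 0.1521]
wrist_force: [-0.8, -1.0, 4.0]
grip_force: 37.6
```

```bash
python3 -m pendant '[{"travel":[0,0,0],"rot":[0,0,0],"fingers":1},{"travel":[0,0,0],"rot":[0,0,0],"fingers":1},{"travel":[0,0,0],"rot":[0,0,0],"fingers":1},{"travel":[0,0,0],"rot":[0,0,0],"fingers":1},{"travel":[0,0,0],"rot":[0,0,0],"fingers":1}]' | grep -E 'pos|force|gap'
python3 -m pendant '[{"travel":[0,0,-0.3],"rot":[0,0,0],"fingers":1},{"travel":[0,0,-0.6],"rot":[0,0,0],"fingers":1},{"travel":[0,0,-0.9],"rot":[0,0,0],"fingers":1},{"travel":[0,0,-0.9],"rot":[0,0,0],"fingers":1},{"travel":[0,0,-0.9],"rot":[0,0,0],"fingers":1}]'| grep -E 'pos|force'
python3 - <<'E'
from fit import *
from plan import *
for n in('side','top'): env.read_camera(n)
look('flask',(.569,.205),.13)
a=-.017; C=tool(a,65); d=np.array([np.cos(a),np.sin(a)]); g=np.array([.569,.206])-.003*d
th=np.radians(65); off=.085
plan([([*(g-off*np.cos(th)*d),.153+off*np.sin(th)],C),([*g,.153],C)])
E
```

```text
tcp_pos: [0.5645, 0.2045, 0.1508]
wrist_force: [-0.4, -0.2, 0.3]
finger_gap: 0.0854
grip_force: 0.0
tcp_pos: [0.4887, 0.2064, 0.2289]
wrist_force: [0.8, -0.2, -1.3]
grip_force: 0.0
flask side [ 0.5738  0.2068 -0.0129] 0.124
flask top [ 0.5713  0.2051 -0.0097] 0.093
flask both [ 0.5722  0.2054 -0.0224] 0.235
t 14.65 p [0.4884 0.2056 0.2261] q [ 0.4  -0.19 -0.87  0.16 -0.29  0.3 ] gap 0.0854 F [0.  0.5 0. ]
[-0.269, 0.015, 0.221] [-0.002, 0.328, 0.001] rows>= 2.3 
[-0.0, -0.0, 0.708] [0.0, 0.0, -0.0] rows>= 1.7
```

```bash
python3 -m pendant '[{"travel":[-0.27,0.015,0.22],"rot":[0,0.328,0],"fingers":1},{"travel":[-0.27,0.015,0.22],"rot":[0,0.328,0],"fingers":1},{"travel":[-0.27,0.015,0.22],"rot":[0,0.328,0],"fingers":1},{"travel":[-0.27,0.015,0.22],"rot":[0,0.328,0],"fingers":1},{"travel":[-0.27,0.015,0.22],"rot":[0,0.328,0],"fingers":1}]'| grep -E 'pos|force'
python3 -m pendant '[{"travel":[0,0,0.2],"rot":[0,0,0],"fingers":1},{"travel":[0,0,0.4],"rot":[0,0,0],"fingers":1},{"travel":[0,0,0.55],"rot":[0,0,0],"fingers":1},{"travel":[0,0,0.69],"rot":[0,0,0],"fingers":1},{"travel":[0,0,0.69],"rot":[0,0,0],"fingers":1}]'| grep -E 'pos|force'
python3 - <<'E'
from plan import *
plan([([.566,.206,.153],(-.017,65))])
E
```

```text
tcp_pos: [0.5302, 0.2066, 0.23]
wrist_force: [0.2, -0.6, 0.6]
grip_force: 0.0
tcp_pos: [0.5626, 0.2058, 0.1531]
wrist_force: [-0.7, 0.1, -0.6]
grip_force: 0.0
t 15.65 p [0.5626 0.2058 0.1531] q [ 0.27  0.14 -0.53  0.49 -0.12  0.26] gap 0.0852 F [-0.7  0.1 -0.6]
[-0.025, 0.002, 0.012] [-0.002, -0.002, 0.002] rows>= 0.1
```

```bash
python3 -m pendant '[{"travel":[-0.03,0,0],"rot":[0,0,0],"fingers":1},{"travel":[-0.03,0,0],"rot":[0,0,0],"fingers":-1},{"travel":[-0.03,0,0],"rot":[0,0,0],"fingers":-1},{"travel":[-0.03,0,0],"rot":[0,0,0],"fingers":-1},{"travel":[-0.03,0,0],"rot":[0,0,0],"fingers":-1},{"travel":[-0.03,0,0],"rot":[0,0,0],"fingers":-1},{"travel":[-0.03,0,0],"rot":[0,0,0],"fingers":-1},{"travel":[-0.03,0,0],"rot":[0,0,0],"fingers":-1},{"travel":[-0.03,0,0],"rot":[0,0,0],"fingers":-1}]' 35 | grep -E 'pos|force|gap'
python3 - <<'E'
from plan import *
C=tool(-.017,65);p,R,s=now()
plan([(p+[0,0,.035],R),([.555,.14,.205],R),([.555,.04,.19],C),([.561,-.025,.12],C)])
E
```

```text
tcp_pos: [0.5689, 0.2066, 0.1597]
wrist_force: [-4.2, -0.7, 5.7]
finger_gap: 0.0491
grip_force: 38.0
t 16.55 p [0.5689 0.2066 0.1597] q [ 0.27  0.14 -0.51  0.49 -0.12  0.26] gap 0.0491 F [-4.2 -0.7  5.7]
[-0.124, -0.0, -0.264] [0.0, 0.0, 0.0] rows>= 0.7 
[0.059, -0.557, -0.123] [0.0, 0.0, 0.0] rows>= 1.4 
[0.041, -0.833, 0.119] [-0.0, 0.004, 0.0] rows>= 2.0 
[0.194, -0.54, 0.554] [-0.0, 0.0, 0.0] rows>= 1.9
```

```bash
python3 -m pendant '[{"travel":[-0.03,0,-0.066],"rot":[0,0,0],"fingers":-1},{"travel":[-0.06,0,-0.13],"rot":[0,0,0],"fingers":-1},{"travel":[-0.09,0,-0.2],"rot":[0,0,0],"fingers":-1},{"travel":[-0.124,0,-0.264],"rot":[0,0,0],"fingers":-1},{"travel":[-0.124,0,-0.264],"rot":[0,0,0],"fingers":-1}]'| grep -E 'pos|force|gap'
python3 -m pendant '[{"travel":[0.02,-0.18,-0.04],"rot":[0,0,0],"fingers":-1},{"travel":[0.04,-0.37,-0.08],"rot":[0,0,0],"fingers":-1},{"travel":[0.059,-0.557,-0.123],"rot":[0,0,0],"fingers":-1},{"travel":[0.059,-0.557,-0.123],"rot":[0,0,0],"fingers":-1}]'| grep -E 'pos|force'
python3 -m pendant '[{"travel":[0.01,-0.2,0.03],"rot":[0,0,0],"fingers":-1},{"travel":[0.02,-0.4,0.06],"rot":[0,0,0],"fingers":-1},{"travel":[0.03,-0.6,0.09],"rot":[0,0,0],"fingers":-1},{"travel":[0.041,-0.833,0.119],"rot":[0,0.004,0],"fingers":-1},{"travel":[0.041,-0.833,0.119],"rot":[0,0.004,0],"fingers":-1}]'| grep -E 'pos|force'
python3 -m pendant '[{"travel":[0.05,-0.14,0.14],"rot":[0,0,0],"fingers":-1},{"travel":[0.1,-0.27,0.28],"rot":[0,0,0],"fingers":-1},{"travel":[0.15,-0.4,0.42],"rot":[0,0,0],"fingers":-1},{"travel":[0.194,-0.54,0.554],"rot":[0,0,0],"fingers":-1},{"travel":[0.194,-0.54,0.554],"rot":[0,0,0],"fingers":-1}]'| grep -E 'pos|force|orient'
cat > chk.py <<'E'
from fit import *
from plan import *
import sys
p,R,s=now(); print(p.round(4),s['joint_pos'].round(2))
for n in('side','top'):
    im,d=env.read_camera(n); cv2.imwrite(f'pics/k_{n}.png',im)
    for r in env.outline_of(n,'flask'):
        if r['conf']<.4: continue
        P=pts(n,d,r['mask']); I=im.astype(int); m=r['mask']
        blue=m&(I[...,0]>I[...,2]+30); B=pts(n,d,blue)
        red=m&(I[...,2]>I[...,0]+15); Q=pts(n,d,red); zt=np.percentile(Q[:,2],80); Q=Q[abs(Q[:,2]-zt)<.006]
        co=np.linalg.lstsq(np.c_[Q[:,:2]-Q[:,:2].mean(0),np.ones(len(Q))],Q[:,2],rcond=None)[0]
        print(n,round(r['conf'],2),'cap',np.median(B,0).round(4) if len(B) else '','capztop',np.percentile(B[:,2],95).round(4) if len(B) else '','topface',Q.mean(0).round(4),'slopes',co.round(3),len(Q))
E
python3 chk.py; python3 - <<'E'
import cv2,numpy as np
a=cv2.imread('pics/k_side.png')[150:250,200:325];b=cv2.imread('pics/k_top.png')[140:232,205:320]
cv2.imwrite('pics/k1.png',np.hstack([cv2.resize(a,(400,320)),cv2.resize(b,(400,320))]))
E
```

```text
tcp_pos: [0.5698, 0.2067, 0.1956]
wrist_force: [0.8, 0.1, -0.6]
finger_gap: 0.0491
grip_force: 37.2
tcp_pos: [0.5543, 0.1379, 0.2039]
wrist_force: [0.5, -0.3, -0.5]
grip_force: 37.2
tcp_pos: [0.5546, 0.0377, 0.1881]
wrist_force: [-0.1, 0.6, -0.9]
grip_force: 37.2
tcp_pos: [0.5592, -0.0255, 0.1161]
orientation: [0.213, 0.009, 0.977, -0.002]
wrist_force: [-1.2, -0.1, -0.1]
grip_force: 37.2
[ 0.5592 -0.0255  0.1161] [-0.23  0.09 -0.69  0.37  0.09 -0.2 ]
side 0.73 cap [ 0.6161 -0.0355  0.106 ] capztop 0.1107 topface [ 0.5572 -0.0441  0.1106] slopes [-0.007  0.117  0.111] 69
top 0.55 cap [ 0.6159 -0.0251  0.1114] capztop 0.1158 topface [ 0.5719 -0.0219  0.1132] slopes [-0.024 -0.034  0.113] 161
```

View pics/k1.png

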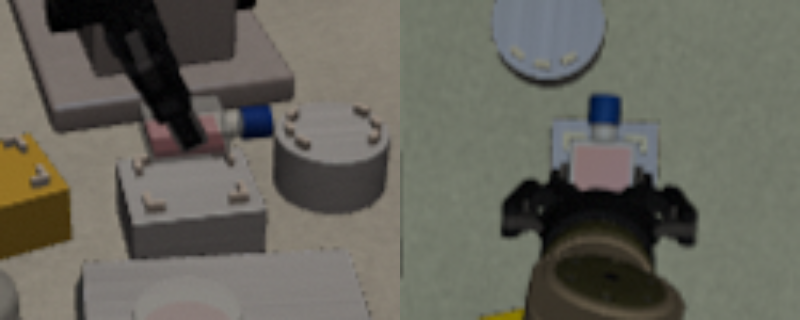

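```bash
python3 - <<'E'
from plan import *
for n in('side','top'):
    d=np.load(f'{n}0.npy'); P=pts(n,d,d>0); k=(P[:,2]>.0535)&(P[:,2]<.062)&(abs(P[:,0]-.566)<.045)&(abs(P[:,1]+.025)<.04); P=P[k]
    c=[]
    for sx in(-1,1):
        for sy in(-1,1):
            q=P[(np.sign(P[:,0]-.566)==sx)&(np.sign(P[:,1]+.025)==sy)]; c.append(np.r_[(np.percentile(q[:,:2],5,axis=0)+np.percentile(q[:,:2],95,axis=0))/2,len(q)] if len(q) else [0]*3)
    c=np.array(c);print(n,c.round(4).tolist(),c.mean(0).round(4))
p,R,s=now(); C=tool(-.017,65)
g=p[:2]+[.0045,.0005]
plan([([*g,.100],C),([*g,.0815],C)])
E
```

```text
side [[0.5354, -0.0502, 31.0], [0.5362, -0.0016, 21.0], [0.5981, -0.0524, 26.0], [0.5989, -0.0023, 25.0]] [ 0.5672 -0.0266 25.75  ]
top [[0.5418, -0.0457, 23.0], [0.5406, -0.0045, 25.0], [0.5955, -0.0494, 23.0], [0.5897, -0.0023, 28.0]] [ 0.5669 -0.0255 24.75  ]
t 18.65 p [ 0.5611 -0.0244  0.1197] q [-0.23  0.09 -0.69  0.37  0.09 -0.2 ] gap 0.0488 F [ 0.9 -0.2 -1.3]
[0.035, 0.005, 0.165] [-0.0, -0.001, 0.001] rows>= 0.4 
[0.066, -0.0, 0.139] [-0.0, 0.0, 0.0] rows>= 0.4
```

```bash
python3 -m pendant '[{"travel":[0.01,0,0.06],"rot":[0,0,0],"fingers":-1},{"travel":[0.02,0,0.12],"rot":[0,0,0],"fingers":-1},{"travel":[0.032,0,0.168],"rot":[0,0,0],"fingers":-1},{"travel":[0.032,0,0.168],"rot":[0,0,0],"fingers":-1},{"travel":[0.032,0,0.168],"rot":[0,0,0],"fingers":-1},{"travel":[0.032,0,0.168],"rot":[0,0,0],"fingers":-1}]'| grep -E 'pos|force|orient'
python3 chk.py; python3 - <<'E'
import cv2,numpy as np
a=cv2.imread('pics/k_side.png')[160:240,205:305];b=cv2.imread('pics/k_top.png')[145:225,215:315]
cv2.imwrite('pics/k2.png',np.hstack([cv2.resize(a,(400,320),interpolation=2),cv2.resize(b,(400,320),interpolation=2)]))
E
```

```text
tcp_pos: [0.5655, -0.0254, 0.099]
orientation: [0.216, 0.008, 0.976, -0.002]
wrist_force: [-0.6, -0.3, -0.7]
grip_force: 37.2
[ 0.5655 -0.0254  0.099 ] [-0.23  0.13 -0.71  0.31  0.09 -0.2 ]
side 0.79 cap [ 0.6232 -0.0353  0.0889] capztop 0.0937 topface [ 0.5653 -0.0431  0.0934] slopes [0.007 0.106 0.093] 82
top 0.7 cap [ 0.6215 -0.0239  0.0915] capztop 0.0949 topface [ 0.5773 -0.0232  0.0941] slopes [0.001 0.012 0.094] 160
```

View pics/k2.png

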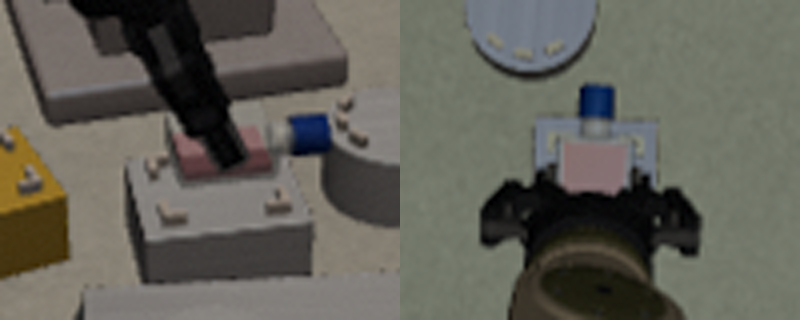

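Level, and centred over the stops. Now lowering.

```bash
python3 -m pendant '[{"travel":[0.014,0,0.03],"rot":[0,0,0],"fingers":-1},{"travel":[0.028,0,0.06],"rot":[0,0,0],"fingers":-1},{"travel":[0.042,0,0.09],"rot":[0,0,0],"fingers":-1},{"travel":[0.053,0,0.113],"rot":[0,0,0],"fingers":-1},{"travel":[0.053,0,0.113],"rot":[0,0,0],"fingers":-1},{"travel":[0.053,0,0.113],"rot":[0,0,0],"fingers":-1}]'| grep -E 'pos|force|orient'
python3 -m pendant '[{"travel":[0.006,0,0.012],"rot":[0,0,0],"fingers":-1},{"travel":[0.006,0,0.012],"rot":[0,0,0],"fingers":-1},{"travel":[0.006,0,0.012],"rot":[0,0,0],"fingers":-1}]'| grep -E 'pos|wrist'
python3 -m pendant '[{"travel":[0.006,0,0.012],"rot":[0,0,0],"fingers":-1},{"travel":[0.006,0,0.012],"rot":[0,0,0],"fingers":-1},{"travel":[0.006,0,0.012],"rot":[0,0,0],"fingers":-1}]'| grep -E 'pos|wrist'
```

```text
tcp_pos: [0.5653, -0.0253, 0.0837]
orientation: [0.215, 0.008, 0.977, -0.002]
wrist_force: [-0.1, 0.4, -0.5]
grip_force: 37.2
tcp_pos: [0.5653, -0.0253, 0.0823]
wrist_force: [0.4, -1.2, -0.9]
tcp_pos: [0.5652, -0.0254, 0.0806]
wrist_force: [0.4, -0.7, -0.4]
```

```bash
python3 -m pendant '[{"travel":[0.006,0,0.012],"rot":[0,0,0],"fingers":-1},{"travel":[0.006,0,0.012],"rot":[0,0,0],"fingers":-1},{"travel":[0.006,0,0.012],"rot":[0,0,0],"fingers":-1}]'| grep -E 'pos|wrist'
python3 chk.py
```

```text
tcp_pos: [0.5657, -0.0254, 0.0797]
wrist_force: [-2.6, -0.4, 4.9]
[ 0.5657 -0.0254  0.0797] [-0.23  0.16 -0.73  0.25  0.09 -0.2 ]
side 0.67 cap [ 0.6238 -0.0352  0.0698] capztop 0.0756 topface [ 0.5652 -0.0431  0.0741] slopes [0.004 0.103 0.074] 79
side 0.54 cap  capztop  topface [0.4118 0.3574 0.001 ] slopes [-0.301 -0.285  0.001] 3Traceback (most recent call last):
  File "chk.py", line 11, in <module>
    red=m&(I[...,2]>I[...,0]+15); Q=pts(n,d,red); zt=np.percentile(Q[:,2],80); Q=Q[abs(Q[:,2]-zt)<.006]
                                                     ~~~~~~~~~~~~~^^^^^^^^^^^
    return _quantile_unchecked(
        a, q, axis, out, overwrite_input, method, keepdims, weights)
    return _ureduce(a,
                    func=_quantile_ureduce_func,
    ...<5 lines>...
                    overwrite_input=overwrite_input,
                    method=method)
    r = func(a, **kwargs)
    result = _quantile(arr,
                       quantiles=q,
    ...<2 lines>...
                       out=out,
                       weights=wgt)
    slices_having_nans = np.isnan(arr[-1, ...])
                                  ~~~^^^^^^^^^
IndexError: index -1 is out of bounds for axis 0 with size 0
```

Flask top at 0.075 with light contact, so it is seated. Releasing and backing out.

```bash
python3 -m pendant '[{"travel":[0,0,0],"rot":[0,0,0],"fingers":1},{"travel":[0,0,0],"rot":[0,0,0],"fingers":1},{"travel":[0,0,0],"rot":[0,0,0],"fingers":1},{"travel":[0,0,0],"rot":[0,0,0],"fingers":1},{"travel":[0,0,0],"rot":[0,0,0],"fingers":1}]' | grep -E 'pos|force|gap'
python3 -m pendant '[{"travel":[0,0,-0.2],"rot":[0,0,0],"fingers":1},{"travel":[0,0,-0.5],"rot":[0,0,0],"fingers":1},{"travel":[0,0,-0.8],"rot":[0,0,0],"fingers":1},{"travel":[0,0,-1],"rot":[0,0,0],"fingers":1},{"travel":[0,0,-1],"rot":[0,0,0],"fingers":1}]'| grep -E 'pos|force'
python3 -m pendant '[{"travel":[-0.1,-0.3,-0.4],"rot":[0,0,0],"fingers":1},{"travel":[-0.2,-0.6,-0.8],"rot":[0,0,0],"fingers":1},{"travel":[-0.2,-0.9,-0.8],"rot":[0,0,0],"fingers":1},{"travel":[-0.2,-0.9,-0.8],"rot":[0,0,0],"fingers":1},{"travel":[-0.2,-0.9,-0.8],"rot":[0,0,0],"fingers":1}]'| grep -E 'pos|force'
python3 - <<'E'
from fit import *
from kin import *
for n in('side','top'):
    im,d=env.read_camera(n); cv2.imwrite(f'pics/f_{n}.png',im)
look('flask',(.567,-.025),.05); look('dish',(.507,-.288),.13)
d=env.read_camera('top')[1]; P=pts('top',d,d>0); k=(P[:,2]>.07)&(P[:,2]<.085)&(abs(P[:,0]-.575)<.05)&(abs(P[:,1]+.025)<.03); print('flask top z',np.percentile(P[k][:,2],[10,50,90]).round(4))
for a in(-.5,-.3,0): print(a,[ik([.505,-.287,.16],a,t)[0] for t in(45,50,55)])
for a in(.05,.2,.35): print(a,[ik([.585,.26,.16],a,t)[0] for t in(45,50,55)])
a=cv2.imread('pics/f_side.png')[160:240,205:305];b=cv2.imread('pics/f_top.png')[145:225,215:315]
cv2.imwrite('pics/f1.png',np.hstack([cv2.resize(a,(400,320),interpolation=2),cv2.resize(b,(400,320),interpolation=2)]))
E
```

```text
tcp_pos: [0.5651, -0.0253, 0.0789]
wrist_force: [0.6, 0.7, -0.5]
finger_gap: 0.0854
grip_force: 0.0
tcp_pos: [0.516, -0.0248, 0.1918]
wrist_force: [0.8, -0.5, -0.5]
grip_force: 0.0
tcp_pos: [0.4942, -0.1335, 0.2844]
wrist_force: [0.1, 0.2, 0.6]
grip_force: 0.0
flask side [ 0.5698 -0.0228 -0.0594] 0.099
flask top [ 0.5672 -0.0248 -0.0038] 0.106
flask both [ 0.5685 -0.0251 -0.0128] 0.228
dish side [ 0.5079 -0.2862 -0.0119] 0.081
dish top [ 0.5055 -0.2877  0.1281] 0.062
dish both [ 0.5065 -0.2875  0.0348] 0.172
flask top z [0.0714 0.0739 0.0772]
-0.5 [array([-0.74, -0.07, -0.98]), array([-0.73, -0.05, -0.9 ]), array([-0.72, -0.01, -0.82])]
-0.3 [array([-0.84, -0.05, -0.96]), array([-0.82, -0.03, -0.88]), array([-0.79,  0.  , -0.8 ])]
0 [array([-0.96,  0.04, -0.88]), array([-0.92,  0.04, -0.81]), array([-0.89,  0.06, -0.74])]
0.05 [array([ 0.41,  0.13, -0.77]), array([ 0.39,  0.15, -0.69]), array([ 0.38,  0.17, -0.61])]
0.2 [array([ 0.34,  0.1 , -0.81]), array([ 0.33,  0.12, -0.73]), array([ 0.33,  0.15, -0.64])]
0.35 [array([ 0.27,  0.09, -0.82]), array([ 0.27,  0.11, -0.74]), array([ 0.27,  0.14, -0.66])]
```

View pics/f1.png

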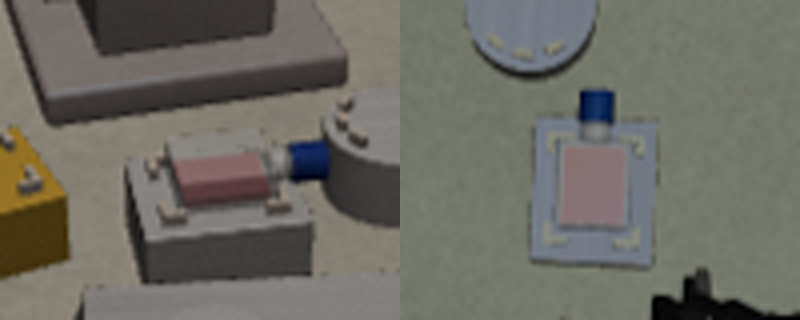

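The picture shows the flask flat between the four stops (box at crop 593,187 in the right pane). Now the dish.

```bash
python3 - <<'E'
from plan import *
a=-.3;t=48; D=tool(a,t); d=np.array([np.cos(a),np.sin(a)]); g=np.array([.5065,-.2873])-.006*d; th=np.radians(t)
o=.085; pre=[*(g-o*np.cos(th)*d),.157+o*np.sin(th)]
print(g,pre)
plan([([.465,-.22,.27],D),(pre,D),([*g,.157],D)])
E
```

```text
[ 0.50076798 -0.28552688] [np.float64(0.4464321659043908), np.float64(-0.2687188414786912), np.float64(0.2201673101655785)]
t 23.0 p [ 0.4941 -0.1306  0.2843] q [-0.53 -0.13 -0.46  0.87  0.21 -0.48] gap 0.0854 F [0.8 0.1 0.4]
[0.261, -0.749, 0.011] [0.15, -0.284, 0.228] rows>= 2.8 
[0.298, -0.433, 0.29] [0.0, -0.0, 0.0] rows>= 1.4 
[0.0, -0.0, 0.709] [0.0, -0.0, 0.0] rows>= 1.7
```

```bash
python3 -m pendant '[{"travel":[0.13,-0.37,0],"rot":[0.15,-0.284,0.228],"fingers":1},{"travel":[0.26,-0.75,0.01],"rot":[0.15,-0.284,0.228],"fingers":1},{"travel":[0.261,-0.749,0.011],"rot":[0.15,-0.284,0.228],"fingers":1},{"travel":[0.261,-0.749,0.011],"rot":[0.15,-0.284,0.228],"fingers":1},{"travel":[0.261,-0.749,0.011],"rot":[0.15,-0.284,0.228],"fingers":1}]' | grep -E 'pos|wrist'
python3 -m pendant '[{"travel":[0.298,-0.433,0.29],"rot":[0,0,0],"fingers":1},{"travel":[0.298,-0.433,0.29],"rot":[0,0,0],"fingers":1},{"travel":[0.298,-0.433,0.29],"rot":[0,0,0],"fingers":1},{"travel":[0.298,-0.433,0.29],"rot":[0,0,0],"fingers":1}]' | grep -E 'pos|wrist'
python3 - <<'E'
from plan import *
plan([([.5008,-.2855,.157],(-.3,48))])
E
```

```text
tcp_pos: [0.4649, -0.2204, 0.271]
wrist_force: [-0.7, 0.8, 0.5]
tcp_pos: [0.4479, -0.2704, 0.2224]
wrist_force: [-1.1, 0.2, 0.4]
t 23.9 p [ 0.4479 -0.2704  0.2224] q [-0.91 -0.22 -0.85  0.31  0.39 -0.48] gap 0.0853 F [-1.1  0.2  0.4]
[0.025, 0.01, 0.712] [-0.0, 0.001, 0.001] rows>= 1.7
```

```bash
python3 -m pendant '[{"travel":[0.01,0.01,0.2],"rot":[0,0,0],"fingers":1},{"travel":[0.02,0.01,0.4],"rot":[0,0,0],"fingers":1},{"travel":[0.025,0.01,0.58],"rot":[0,0,0],"fingers":1},{"travel":[0.025,0.01,0.712],"rot":[0,0,0],"fingers":1},{"travel":[0.025,0.01,0.712],"rot":[0,0,0],"fingers":1},{"travel":[0.025,0.01,0.712],"rot":[0,0,0],"fingers":1}]' | grep -E 'pos|wrist'
python3 -m pendant '[{"travel":[0,0,0],"rot":[0,0,0],"fingers":-1},{"travel":[0,0,0],"rot":[0,0,0],"fingers":-1},{"travel":[0,0,0],"rot":[0,0,0],"fingers":-1},{"travel":[0,0,0],"rot":[0,0,0],"fingers":-1},{"travel":[0,0,0],"rot":[0,0,0],"fingers":-1},{"travel":[0,0,0],"rot":[0,0,0],"fingers":-1},{"travel":[0,0,0],"rot":[0,0,0],"fingers":-1}]' 35
python3 - <<'E'
from plan import *
p,R,s=now(); P2=tool(.1,48)
plan([(p+[0,0,.05],R),([.52,-.2,.235],P2,.33),([.54,-.10,.235],P2,.5),([.54,.01,.235],P2),([.53,.12,.225],P2),([.56,.225,.19],P2)])
E
```

```text
tcp_pos: [0.5005, -0.2847, 0.1568]
wrist_force: [-0.5, -0.4, 0.7]
clock: 25.2
tcp_pos: [0.4997, -0.2856, 0.1573]
orientation: [0.356, 0.14, 0.922, -0.055]
wrist_force: [-3.3, 3.5, 7.1]
finger_gap: 0.056
grip_force: 37.4
t 25.2 p [ 0.4997 -0.2856  0.1573] q [-0.83 -0.02 -0.88  0.04  0.34 -0.41] gap 0.056 F [-3.3  3.5  7.1]
[-0.28, -0.0, -0.309] [0.0, 0.0, 0.0] rows>= 1.0 
[-0.118, 0.731, -0.205] [-0.085, 0.001, -0.094] rows>= 1.8 
[-0.019, 0.849, 0.016] [-0.086, 0.001, -0.095] rows>= 2.0 
[0.023, 0.917, -0.022] [-0.087, 0.001, -0.095] rows>= 2.2 
[0.049, 0.92, 0.068] [0.0, 0.0, 0.0] rows>= 2.2 
[-0.055, 0.845, 0.442] [0.0, 0.0, 0.0] rows>= 2.3
```

```bash
python3 -m pendant '[{"travel":[-0.04,0,-0.045],"rot":[0,0,0],"fingers":-1},{"travel":[-0.08,0,-0.09],"rot":[0,0,0],"fingers":-1},{"travel":[-0.12,0,-0.135],"rot":[0,0,0],"fingers":-1},{"travel":[-0.16,0,-0.18],"rot":[0,0,0],"fingers":-1},{"travel":[-0.2,0,-0.22],"rot":[0,0,0],"fingers":-1},{"travel":[-0.2,0,-0.22],"rot":[0,0,0],"fingers":-1}]' | grep -E 'pos|force|gap'
cat > chd.py <<'E'
from fit import *
from plan import *
p,R,s=now(); print(p.round(4),s['finger_gap'])
for n in('side','top'):
    im,d=env.read_camera(n); cv2.imwrite(f'pics/d_{n}.png',im)
    for r in env.outline_of(n,'dish'):
        P=pts(n,d,r['mask']); 
        if np.median(P[:,2])<.05: continue
        zt=np.percentile(P[:,2],80); Q=P[abs(P[:,2]-zt)<.006]
        co=np.linalg.lstsq(np.c_[Q[:,:2]-Q[:,:2].mean(0),np.ones(len(Q))],Q[:,2],rcond=None)[0]
        c,rad=cv2.minEnclosingCircle(Q[:,:2].astype(np.float32)*1000)
        print(n,round(r['conf'],2),'ztop',np.median(Q[:,2]).round(4),'circ',np.round(c,1),round(rad,1),'slopes',co.round(3),len(Q))
E
python3 chd.py
python3 - <<'E'
import cv2,numpy as np
a=cv2.imread('pics/d_side.png')[190:290,200:325];b=cv2.imread('pics/d_top.png')[165:265,310:435]
cv2.imwrite('pics/d1.png',np.hstack([cv2.resize(a,(400,320),interpolation=2),cv2.resize(b,(400,320),interpolation=2)]))
E
```

```text
tcp_pos: [0.5, -0.2859, 0.1932]
wrist_force: [0.1, 0.2, -0.5]
finger_gap: 0.0562
grip_force: 37.2
[ 0.5    -0.2859  0.1932] 0.0562254592486875
side 0.59 ztop 0.1909 circ [ 507.  -293.2] 32.1 slopes [-0.002  0.022  0.191] 444
top 0.72 ztop 0.1886 circ [ 506.4 -286.4] 28.4 slopes [0.001 0.01  0.189] 419
```

View pics/d1.png

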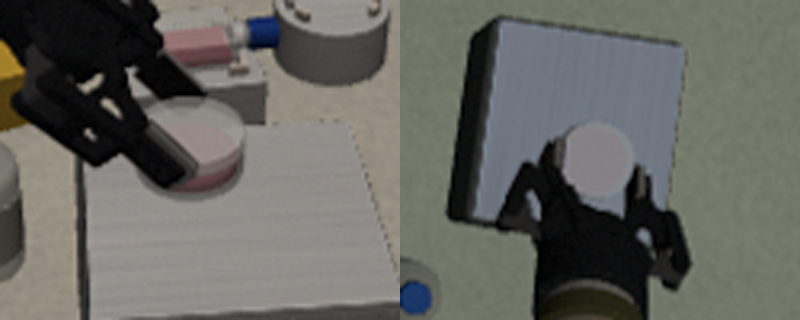

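```bash
python3 - <<'E'
from plan import *
P2=tool(.1,48)
plan([([.52,-.2,.225],P2,.33),([.54,-.10,.235],P2,.5),([.54,.01,.235],P2),([.53,.12,.225],P2),([.56,.225,.185],P2),([.579,.2604,.17],P2)])
E
```

```text
t 26.0 p [ 0.4992 -0.285   0.1909] q [-0.83 -0.07 -0.83  0.16  0.34 -0.41] gap 0.0563 F [ 1.1  0.5 -0.6]
[-0.157, 0.728, -0.241] [-0.085, 0.0, -0.094] rows>= 1.9 
[-0.074, 0.85, -0.046] [-0.086, 0.0, -0.096] rows>= 2.1 
[0.024, 0.916, -0.02] [-0.086, 0.0, -0.095] rows>= 2.2 
[0.049, 0.92, 0.068] [0.0, 0.0, -0.0] rows>= 2.2 
[-0.027, 0.846, 0.473] [0.0, 0.0, -0.0] rows>= 2.3 
[-0.055, 0.277, 0.218] [0.0, 0.0, -0.0] rows>= 0.9
```

```bash
python3 -m pendant '[{"travel":[-0.05,0.18,-0.08],"rot":[-0.02,0,-0.024],"fingers":-1},{"travel":[-0.1,0.37,-0.16],"rot":[-0.04,0,-0.047],"fingers":-1},{"travel":[-0.13,0.55,-0.2],"rot":[-0.06,0,-0.07],"fingers":-1},{"travel":[-0.157,0.728,-0.241],"rot":[-0.085,0,-0.094],"fingers":-1},{"travel":[-0.157,0.728,-0.241],"rot":[-0.085,0,-0.094],"fingers":-1}]' | grep -E 'pos|gap'
python3 -m pendant '[{"travel":[-0.02,0.22,-0.01],"rot":[-0.02,0,-0.024],"fingers":-1},{"travel":[-0.04,0.44,-0.02],"rot":[-0.04,0,-0.047],"fingers":-1},{"travel":[-0.06,0.66,-0.03],"rot":[-0.06,0,-0.07],"fingers":-1},{"travel":[-0.074,0.85,-0.046],"rot":[-0.086,0,-0.096],"fingers":-1},{"travel":[-0.074,0.85,-0.046],"rot":[-0.086,0,-0.096],"fingers":-1}]' | grep -E 'pos|gap'
python3 -m pendant '[{"travel":[0,0.23,0],"rot":[-0.02,0,-0.024],"fingers":-1},{"travel":[0.01,0.46,-0.01],"rot":[-0.04,0,-0.047],"fingers":-1},{"travel":[0.02,0.7,-0.02],"rot":[-0.06,0,-0.07],"fingers":-1},{"travel":[0.024,0.916,-0.02],"rot":[-0.086,0,-0.095],"fingers":-1},{"travel":[0.024,0.916,-0.02],"rot":[-0.086,0,-0.095],"fingers":-1}]' | grep -E 'pos|gap'
python3 -m pendant '[{"travel":[0.01,0.23,0.02],"rot":[0,0,0],"fingers":-1},{"travel":[0.02,0.46,0.03],"rot":[0,0,0],"fingers":-1},{"travel":[0.04,0.7,0.05],"rot":[0,0,0],"fingers":-1},{"travel":[0.049,0.92,0.068],"rot":[0,0,0],"fingers":-1},{"travel":[0.049,0.92,0.068],"rot":[0,0,0],"fingers":-1}]' | grep -E 'pos|gap'
python3 -m pendant '[{"travel":[0,0.21,0.12],"rot":[0,0,0],"fingers":-1},{"travel":[-0.01,0.42,0.24],"rot":[0,0,0],"fingers":-1},{"travel":[-0.02,0.63,0.36],"rot":[0,0,0],"fingers":-1},{"travel":[-0.027,0.846,0.473],"rot":[0,0,0],"fingers":-1},{"travel":[-0.027,0.846,0.473],"rot":[0,0,0],"fingers":-1}]' | grep -E 'pos|gap|wrist'
python3 - <<'E'
from plan import *
plan([([.579,.2604,.168],(.1,48))])
E
python3 chd.py
```

```text
tcp_pos: [0.5205, -0.1987, 0.2257]
finger_gap: 0.0559
tcp_pos: [0.5401, -0.0989, 0.2349]
finger_gap: 0.0563
tcp_pos: [0.5397, 0.0108, 0.2343]
finger_gap: 0.0562
tcp_pos: [0.5298, 0.1209, 0.2242]
finger_gap: 0.0562
tcp_pos: [0.5613, 0.2253, 0.1835]
wrist_force: [-0.1, 0.0, -1.9]
finger_gap: 0.0559
t 28.5 p [0.5613 0.2253 0.1835] q [ 0.32  0.   -0.79  0.06 -0.14  0.16] gap 0.0559 F [-0.1  0.  -1.9]
[-0.045, 0.276, 0.214] [-0.0, -0.001, 0.001] rows>= 0.8 
[0.5613 0.2253 0.1835] 0.05594107275323791
side 0.72 ztop 0.1807 circ [572.2 222.4] 27.6 slopes [0.098 0.036 0.18 ] 39
top 0.8 ztop 0.1814 circ [569.3 226.2] 28.5 slopes [-0.014 -0.004  0.181] 373
```

```bash
python3 -m pendant '[{"travel":[-0.015,0.09,0.07],"rot":[0,0,0],"fingers":-1},{"travel":[-0.03,0.18,0.14],"rot":[0,0,0],"fingers":-1},{"travel":[-0.045,0.276,0.214],"rot":[0,0,0],"fingers":-1},{"travel":[-0.045,0.276,0.214],"rot":[0,0,0],"fingers":-1},{"travel":[-0.045,0.276,0.214],"rot":[0,0,0],"fingers":-1}]' | grep -E 'pos|gap|wrist'
python3 chd.py
python3 - <<'E'
from plan import *
p,R,s=now(); plan([(p+[0,0,-.006],R),([.5785,.2604,p[2]-.006],R)])
E
```

```text
tcp_pos: [0.5779, 0.2604, 0.169]
wrist_force: [-0.1, -0.1, -0.3]
finger_gap: 0.0558
[0.5779 0.2604 0.169 ] 0.05575393197823729
side 0.51 ztop 0.1659 circ [591.5 256.1] 30.2 slopes [0.033 0.057 0.166] 62
top 0.79 ztop 0.1665 circ [585.6 261.8] 28.8 slopes [-0.007 -0.013  0.167] 322
top 0.28 ztop 0.1294 circ [ 530.8 -286.6] 107.1 slopes [-0.001  0.     0.129] 3664
t 29.4 p [0.5779 0.2597 0.1697] q [ 0.38  0.08 -0.75  0.02 -0.18  0.21] gap 0.0561 F [-0.4 -0.5 -1.3]
[0.033, 0.0, 0.037] [0.0, 0.0, 0.0] rows>= 0.1 
[-0.004, 0.005, 0.004] [0.0, 0.0, 0.0] rows>= 0.0
```

```bash
python3 -m pendant '[{"travel":[0.011,0.005,0.012],"rot":[0,0,0],"fingers":-1},{"travel":[0.022,0.005,0.025],"rot":[0,0,0],"fingers":-1},{"travel":[0.033,0.005,0.037],"rot":[0,0,0],"fingers":-1},{"travel":[0.044,0.005,0.049],"rot":[0,0,0],"fingers":-1},{"travel":[0.044,0.005,0.049],"rot":[0,0,0],"fingers":-1}]' | grep -E 'pos|wrist'
python3 -m pendant '[{"travel":[0.006,0,0.006],"rot":[0,0,0],"fingers":-1},{"travel":[0.011,0,0.012],"rot":[0,0,0],"fingers":-1},{"travel":[0.011,0,0.012],"rot":[0,0,0],"fingers":-1}]' | grep -E 'pos|wrist'
python3 -m pendant '[{"travel":[0.006,0,0.006],"rot":[0,0,0],"fingers":-1},{"travel":[0.006,0,0.006],"rot":[0,0,0],"fingers":-1},{"travel":[0.006,0,0.006],"rot":[0,0,0],"fingers":-1}]' | grep -E 'pos|wrist'
```

```text
tcp_pos: [0.5778, 0.2603, 0.1613]
wrist_force: [-0.5, 0.5, -1.3]
tcp_pos: [0.5779, 0.2604, 0.1597]
wrist_force: [-0.5, -0.1, -0.8]
tcp_pos: [0.578, 0.2604, 0.1589]
wrist_force: [0.2, -0.9, -0.9]
```

```bash
python3 -m pendant '[{"travel":[0.006,0,0.006],"rot":[0,0,0],"fingers":-1},{"travel":[0.006,0,0.006],"rot":[0,0,0],"fingers":-1},{"travel":[0.006,0,0.006],"rot":[0,0,0],"fingers":-1}]' | grep -E 'pos|wrist'
python3 -m pendant '[{"travel":[0.006,0,0.006],"rot":[0,0,0],"fingers":-1},{"travel":[0.006,0,0.006],"rot":[0,0,0],"fingers":-1},{"travel":[0.006,0,0.006],"rot":[0,0,0],"fingers":-1}]' | grep -E 'pos|wrist'
```

```text
tcp_pos: [0.5779, 0.2604, 0.1578]
wrist_force: [-0.7, 0.1, -1.0]
tcp_pos: [0.5783, 0.2606, 0.1575]
wrist_force: [-0.3, -0.4, 0.9]
```

```bash
python3 -m pendant '[{"travel":[0.005,0,0.005],"rot":[0,0,0],"fingers":-1},{"travel":[0.005,0,0.005],"rot":[0,0,0],"fingers":-1},{"travel":[0.005,0,0.005],"rot":[0,0,0],"fingers":-1}]' | grep -E 'pos|wrist'
python3 chd.py
```

```text
tcp_pos: [0.5787, 0.2607, 0.1574]
wrist_force: [-2.5, -0.5, 4.4]
[0.5787 0.2607 0.1574] 0.056017750731496334
side 0.63 ztop 0.1551 circ [581.4 256.1] 36.3 slopes [0.018 0.029 0.155] 68
top 0.67 ztop 0.1545 circ [587.  262.9] 28.6 slopes [-0.    -0.034  0.155] 335
```

In contact and level. Releasing and backing straight out along the tool axis.

```bash
python3 -m pendant '[{"travel":[0,0,0],"rot":[0,0,0],"fingers":1},{"travel":[0,0,0],"rot":[0,0,0],"fingers":1},{"travel":[0,0,0],"rot":[0,0,0],"fingers":1},{"travel":[0,0,0],"rot":[0,0,0],"fingers":1},{"travel":[0,0,0],"rot":[0,0,0],"fingers":1}]' | grep -E 'pos|force|gap'
python3 -m pendant '[{"travel":[0,0,-0.2],"rot":[0,0,0],"fingers":1},{"travel":[0,0,-0.5],"rot":[0,0,0],"fingers":1},{"travel":[0,0,-0.8],"rot":[0,0,0],"fingers":1},{"travel":[0,0,-1],"rot":[0,0,0],"fingers":1},{"travel":[0,0,-1],"rot":[0,0,0],"fingers":1}]'| grep -E 'pos|force'
python3 chd.py
python3 - <<'E'
from fit import *
look('dish',(.586,.261),.13); look('flask',(.567,-.025),.05)
im=cv2.imread('pics/d_side.png')[40:300,120:400]; cv2.imwrite('pics/end.png',cv2.resize(im,(640,594),interpolation=2))
for t,n in(('beaker','top'),('media_bottle','top'),('media_bottle','side'),('tip_box','side')):
    print(t,[(round(r['conf'],2),np.round(r['xy'])) for r in env.outline_of(n,t)][:2])
E
```

```text
tcp_pos: [0.5777, 0.2604, 0.1557]
wrist_force: [1.0, 0.0, -0.2]
finger_gap: 0.0849
grip_force: 0.0
tcp_pos: [0.4977, 0.2531, 0.2487]
wrist_force: [0.2, -0.1, -0.4]
grip_force: 0.0
[0.4977 0.2531 0.2487] 0.0853595055664972
side 0.7 ztop 0.1548 circ [589.  260.4] 31.4 slopes [0.007 0.041 0.155] 165
top 0.61 ztop 0.1545 circ [585.5 261.4] 28.1 slopes [-0.009 -0.002  0.154] 351
dish side [0.589  0.2638 0.0887] 0.06
dish top [0.5857 0.2613 0.2144] 0.155
dish both [0.5882 0.2621 0.0549] 0.258
flask side [ 0.5699 -0.0231 -0.0574] 0.084
flask top [ 0.5676 -0.0245 -0.017 ] 0.078
flask both [ 0.569  -0.0249 -0.0214] 0.181
beaker [(0.88, array([183., 254.]))]
media_bottle [(0.88, array([311., 254.]))]
media_bottle [(0.69, array([192., 252.]))]
tip_box [(0.74, array([351., 205.]))]
```

View pics/end.png

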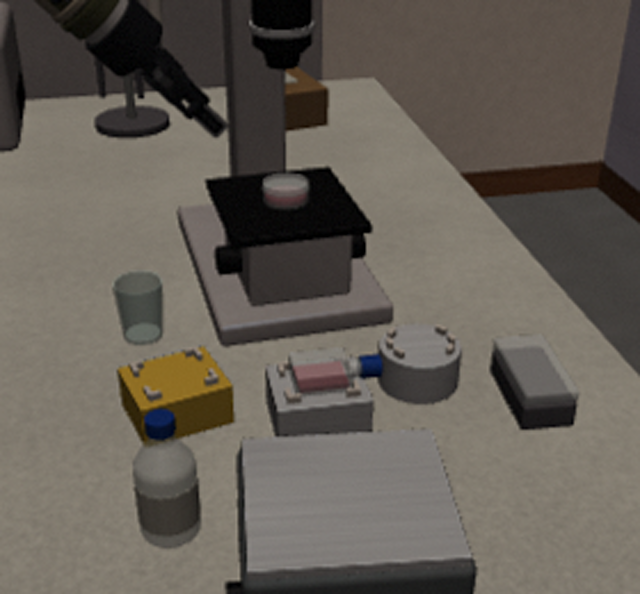

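The picture shows the dish flat on the stage under the condenser (286,190) and the flask between its stops in the silver cradle (320,375). The bystanders haven't moved and the gripper is clear of everything.

```bash
python3 -c "from workcell import env; print(env.get_state()['clock']); print(env.hand_in())"
```

```text
33.2
the job is handed in; nothing more can be done
None
```

The changeover is done and handed in at 33 s of the 72 s allowed: the flask is seated flat in the silver flask cradle, the dish is flat on the stage within about 3 mm of the condenser axis by camera, both are released, and the flask was set down once on the stage to regrip it.

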